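Fetch the hemmed-in tin from the gilding caddy

ROBOT

A 6-joint arm with a two-finger parallel gripper is mounted at the origin on the work surface. World frame = base frame: x ahead of the robot, y to its left, z up, the work surface at z = 0. Lengths are in m, angles in degrees, forces in N, time in s.
With the tool pointing down it reaches from about 0.375 to 0.9 m from the base axis. Payload 3.1 kg.
Tool frame: the origin (TCP) lies midway between the tips of the shut fingers; the grasp point (between the pads) lies 19 mm behind it (bot.hold_point_z is the distance from the TCP to the grasp point, in m); z points along the fingers, y is the line along which they close (so a half turn about z gives the same grasp; the last joint's range is limited). The gripper opens to 87 mm and grips with 3 to 60 N. Pads are 19 mm wide; open, the fingers measure 117 mm over their backs; the gripper's body (75 mm by 190 mm) begins 51 mm behind the grasp point.
Start: joints at [-77.664, 30.224, 82.088, -0, 67.689, -10.227], TCP at [0.24, -0.577, 0.223] pointing down, gripper open.
Joint ranges: [-176.69, 176.69], [-43.24, 126.21], [12.49, 139.97], [-82, 262], [0, 151.66], [-163.58, 163.58]. Speed limits (degrees/s): [159.86, 159.86, 180, 180, 180, 180].

INTERFACE

Orientations are given as a 3x3 rotation matrix whose columns are the frame's x, y, z axes.
In Python, from rig import read_state, optics, order, bot gives the robot as it stands.
- The arm moves only by the tool drive_tool, never from a script. Its argument "steps" is a list of rows, each a list of 7 numbers: the finger opening in mm, from 0 to 87, then the shift along the tool's x, y, z normalised to -1 to 1, where 1 is 0.12 m, then the turn, a rotation vector about the tool's x, y, z normalised to -1 to 1, where 1 is 1.5 rad. In form: [[jaw, tx, ty, tz, ax, ay, az], ...]. A call has 1 to 8 rows; each row is the pose to reach, as a shift and turn from the pose commanded when the call began, along the tool's axes at that moment; what a row does not reach only later rows make up. A row lasts 1/10 s, in which the tool goes at most 50 mm and 8.59 degrees, less where a joint would pass 70% of its speed; a pose out of reach is approached as far as the arm can. A call with a number of a shift or a turn outside -1 to 1 is refused whole. A call with a gripper value outside its range is refused whole. The fingers move at their own pace and stop on an object; the grip force is fixed at half the most. Time passes only in rows, so rows that repeat a pose let the fingers close. It gives the time, the measured TCP pose, the force, the opening and the grip force at its end, in the units of the state.
- read_state(): the state, without advancing time (a new reading comes with each control period).
- optics.capture(name): name is "side" or "top"; returns a dict with "color" (400x640x3 uint8, blue, green, red), "range_z" (400x640 float32, m along the optical axis (not along the pixel's ray), 0 where there is no reading), "fx", "fy", "cx", "cy" (pixels), "rvec" (rotation vector, rad) and "tvec" (3), from world to camera coordinates, as OpenCV has them. Camera axes: x right, y down, z forward; pixel columns grow to the right and rows downward; lengths in m; the calibration is good to about 2 mm. A picture is of the moment at which its call begins.
- order.hand_in(): hands the job in; it is judged then, once.
The state is a dict: "time_s": time; "joint_positions": joint angles; "qvel": joint speeds; "tau": joint torques, N m; "position": TCP position; "tcp_rot": TCP orientation; "force": force on the tool from outside, world axes, zero at the start; "moment": the same for the moment, N m; "opening": opening from 0.0 (shut) to 1.0 (fully open); "grasp_force": force on a finger pad.
Only numpy, scipy, OpenCV 4.12 (cv2) and the standard library are available. Lean on these libraries where they do the work, as an engineer would, in place of code of your own. Each camera call takes 0.05 s, during which the arm holds its last target. There are 200 camera calls.

TASK

The low tin in the wooden caddy is hemmed in by three tall containers: stand all three in the empty metal side tray, then set the tin on the middle of the round cork mat, and only when it is there put each container back upright on the very spot where it stood at the start. Leave the tin on the mat, set everything down gently instead of dropping it, tip nothing over and do not disturb the brush pot, the glass jar or the loose flat brush.

Things in the scene. Friction and masses are not known exactly. Their poses are not given: they have to be found in the camera images.
- tin: low round steel tin with a gold-coloured disc on its lid, 52 mm across, 38 mm high; origin at the centre of its underside, z up. At the start it stands in the caddy with the three containers about 60 mm from it, centre to centre, on three sides: fingers and gripper do not fit beside it until they are gone. It can be gripped across its sides from above
- round_bottle: tall round white plastic bottle, 44 mm across up to 85 mm height, then a cone up to 102 mm, then a long black cap 27 mm across from 102 to 150 mm height (total 150 mm); origin at the centre of its underside, z up. Grip it by the cap
- square_bottle: tall white plastic bottle of square section, 42 x 42 mm up to 100 mm height, then a long round black cap 29 mm across from 100 to 150 mm height (total 150 mm); origin at the centre of its underside, z up. Grip it by the cap
- spray_can: straight bare-metal spray can with a paper label, 44 mm across up to 140 mm height, a 36 mm collar up to 146 mm and a 14 mm white nozzle up to 155 mm (total); origin at the centre of its underside, z up. Grip it across its body near the top
- caddy: fixed plywood board 190 (x) x 220 (y) mm, rim 20 mm high, 6 mm thick all round; things stand on its top 12 mm above the table: tin at about (30, 0) mm, containers in any order at about (30, 60), (30, -60), (-30, 0) mm in its frame, within 5 mm of the middle of painted rounds 54 mm across. Origin at the centre of its underside, on the table
- side_tray: fixed empty aluminium tray, 260 mm long (its x) and 110 mm wide (its y), inner floor 5 mm above the table, rim 15 mm high and 5 mm thick; origin at the centre of its underside. It has room for the three containers in a row along its x, 75 mm apart. It may be left or right of the caddy, with the cork mat on the other side
- cork_mat: fixed round cork mat, 100 mm across, 5 mm thick; origin at the centre of its underside, at table height. The tin goes on its middle
- brush_pot: bystander: white ceramic pot, 72 mm across, 80 mm high, with upright brushes to about 180 mm height, stands beyond the caddy; origin at the centre of its underside
- glass_jar: bystander: amber glass jar with a dark lid, 66 mm across, 75 mm high, stands beyond the caddy; origin at the centre of its underside
- flat_brush: bystander: hand brush 200 mm long, up to 42 mm wide, lying crosswise on the table between the robot and the caddy, 20 mm high; origin at mid-length; its x axis runs along it
There are look-alikes about, which are no part of the job. What is shaped like the square_bottle but blue is not meant.

How it is judged:
By the outcome, as a careful person would: the job done as asked, in the order asked, and still so for the second after the job is handed in, with the robot touching nothing.
It also fails if it takes over 144 s, if anything falls off the work surface, if the arm or the gripper's body presses on something with over 40 N, if the wrist force passes 120 N, or if a joint passes its speed limit or range.

## Working session

There is one attempt and no reset: what is moved stays moved. The work goes in short steps, Python scripts to look and compute and a tool call to move; the robot and the scene stay as the last step left them, time stands still between calls to the robot, and variables do not carry over. Pictures are saved under pics/ and viewed, at most 14 in all, crops included, and the job is handed in when it is done.

Besides the shell and the picture viewer there is one more tool, called after "Call:" as name([rows], argument=value, ...), one row to a line, values as JSON. drive_tool: Moves the arm, as the interface text tells. Scaled input: -1 to 1 covers 0.12 m each way for a shift and 1.5 rad each way for a turn. Its arguments: {"type":"object","properties":{"steps":{"type":"array"}},"required":["steps"]}

```bash
ls; mkdir -p pics
cat > h.py <<'E'
import numpy as np, cv2
from rig import read_state, optics, order, bot
def cap(n):
    c=optics.capture(n); c['R']=cv2.Rodrigues(np.array(c['rvec'],float))[0]; c['t']=np.array(c['tvec'],float).ravel(); return c
def cloud(c):
    z=c['range_z']; v,u=np.mgrid[:400,:640]
    P=np.stack([(u-c['cx'])/c['fx']*z,(v-c['cy'])/c['fy']*z,z],-1)
    W=(P-c['t'])@c['R']; W[z==0]=np.nan; return W
E
python3 - <<'E'
from h import *
import pickle
for n in('top','side'):
    c=cap(n); pickle.dump(c,open(n+'0.pkl','wb'))
    cv2.imwrite(f'pics/{n}0.png',cv2.resize(c['color'],(800,500)))
    print(n,-c['R'].T@c['t'],c['R'][2],c['fx'])
s=read_state();print(s)
print(bot.hold_point_z,[a for a in dir(bot) if a[0]!='_'])
E
```

```text
pics
top [ 0.42333023 -0.00247339  0.90896573] [ 0.16381568  0.00223438 -0.98648843] 401.8136133759055
side [ 0.29428017 -0.45949487  0.68725169] [ 0.35218461  0.53629162 -0.76704452] 401.94862750073486
{'time_s': 0.1, 'joint_positions': array([-7.76650352e+01,  3.02742217e+01,  8.21475153e+01,  1.17019872e-04,
        6.76901052e+01, -1.02262979e+01]), 'qvel': array([-0.01494825, -0.0453362 , -0.24243949,  0.0956788 ,  0.08164779,
        0.03438754]), 'tau': array([-1.73128606e-04, -4.40985417e+01, -1.77151108e+01,  6.35087932e-02,
        5.34076814e-02, -3.96941027e-05]), 'position': array([ 0.2396915 , -0.57650943,  0.22167174]), 'tcp_rot': array([[ 9.23470196e-01,  3.83669942e-01, -4.15156411e-04],
       [ 3.83670009e-01, -9.23468292e-01,  1.90735707e-03],
       [ 3.48411796e-04, -1.92067047e-03, -9.99998095e-01]]), 'force': array([ 0.06620378, -0.06066967,  0.73868553]), 'moment': array([-0.03691091, -0.01822528,  0.01771639]), 'grasp_force': 0.0, 'opening': 1.0008858128239668}
0.0187 ['PlanningError', 'hold_point_z']
```

View pics/top0.png

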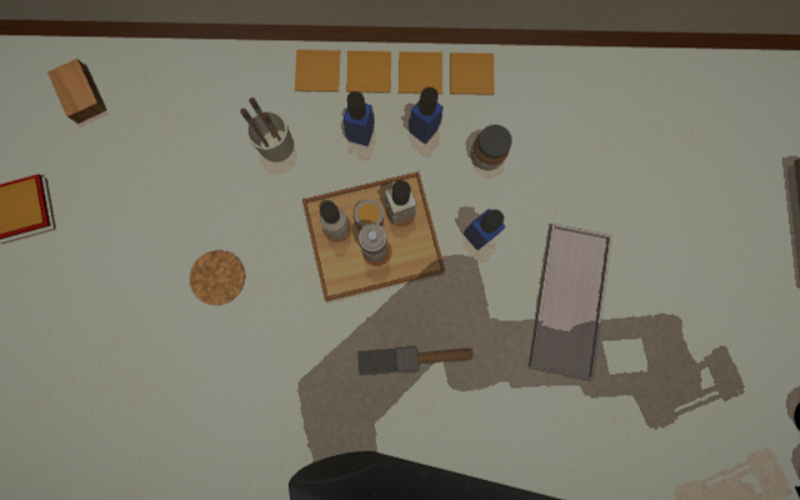

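View pics/side0.png

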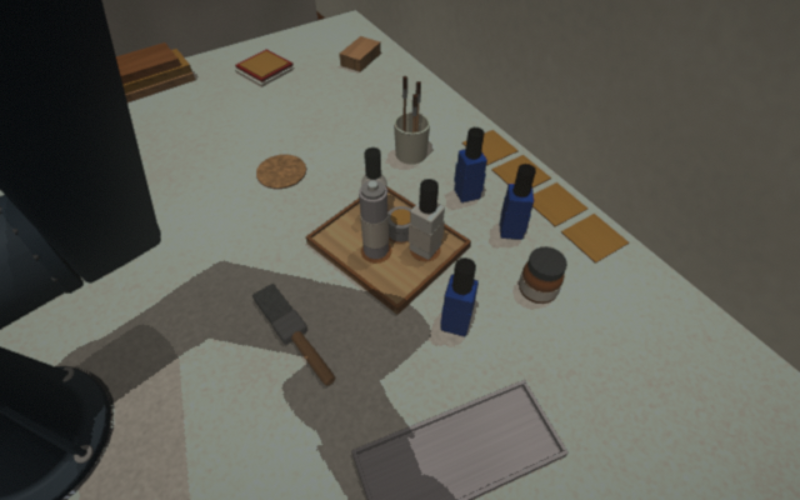

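The top view (800x500) shows the round bottle at (333,222), tin (369,214), square bottle (400,200) and can (374,243). The mat is at (217,277) and the tray at (570,302). A blue look-alike at (487,228) stands between the caddy and the tray.

Run:
```python
from h import *
import pickle
from scipy import ndimage as nd
C={n:pickle.load(open(n+'0.pkl','rb')) for n in('top','side')}
for n,c in C.items():
    W=cloud(c); g=np.nan_to_num(W,nan=-9)
    m=(g[...,2]>.1)&(g[...,2]<.2)&(g[...,0]>.35)&(g[...,0]<.9)&(abs(g[...,1])<.35)
    L,k=nd.label(m)
    print(n,'table z',np.nanmedian(W[250:300,60:100,2]))
    for i in range(1,k+1):
        q=W[L==i]
        if len(q)<30: continue
        zt=np.percentile(q[:,2],97); t=q[q[:,2]>zt-.006]
        e=cv2.minEnclosingCircle(t[:,:2].astype(np.float32))
        print(' n',len(q),'ztop',zt.round(4),'mean',t.mean(0).round(4),'circ',np.round(e[0],4),round(e[1],4),'col',c['color'][L==i].mean(0).round())
    def pl(m,h,nm):
        L,k=nd.label(m); 
        if k==0: return
        i=np.argmax(nd.sum(m,L,range(1,k+1)))+1
        q=W[L==i]; r=cv2.minAreaRect((q[:,:2]*1000).astype(np.float32)); e=cv2.minEnclosingCircle((q[:,:2]*1000).astype(np.float32))
        print(' ',nm,len(q),np.round(r[0],1),np.round(r[1],1),r[2],'mean',q.mean(0).round(4),'circ',np.round(e[0],1),e[1])
    hsv=cv2.cvtColor(c['color'],cv2.COLOR_BGR2HSV)
    if n=='top':
        v,u=np.mgrid[:400,:640]
        pl((abs(u-174)<27)&(abs(v-222)<27)&(hsv[...,1]>80),0,'mat')
        B=(u>415)&(u<495)&(v>172)&(v<310)
        pl(B&(g[...,2]>.009)&(g[...,2]<.03),0,'tray rim')
        B=(u>235)&(u<360)&(v>132)&(v<245)
        pl(B&(g[...,2]>.008)&(g[...,2]<.04),0,'caddy')
        pl((abs(u-295)<16)&(abs(v-171)<16)&(g[...,2]>.04)&(g[...,2]<.06),0,'tin')
a=cv2.resize(C['top']['color'][130:250,150:365],None,fx=3.7,fy=3.7,interpolation=cv2.INTER_CUBIC)
cv2.imwrite('pics/topcrop.png',a)
```

```text
top table z -0.0005426881788005621
 n 296 ztop 0.1517 mean [ 0.7905 -0.0589  0.1497] circ [ 0.7911 -0.0584] 0.0148 col [34. 37. 41.]
 n 313 ztop 0.1518 mean [0.7807 0.0597 0.1496] circ [0.7809 0.0595] 0.0146 col [40. 39. 41.]
 n 148 ztop 0.1619 mean [0.7705 0.2222 0.1606] circ [0.7698 0.2226] 0.0053 col [45. 53. 62.]
 n 93 ztop 0.1777 mean [0.7451 0.2294 0.1762] circ [0.7448 0.2292] 0.0049 col [45. 53. 61.]
 n 453 ztop 0.1636 mean [ 0.6303 -0.0157  0.1616] circ [ 0.6306 -0.0162] 0.0145 col [69. 78. 83.]
 n 352 ztop 0.1635 mean [0.5965 0.0953 0.1616] circ [0.5965 0.095 ] 0.0136 col [57. 66. 72.]
 n 303 ztop 0.1523 mean [ 0.5905 -0.161   0.1498] circ [ 0.5902 -0.1614] 0.0148 col [47. 45. 44.]
 n 481 ztop 0.1675 mean [0.5566 0.0268 0.1668] circ [0.5568 0.0267] 0.007 col [ 95. 104. 112.]
  mat 1525 [507.5 310.6] [68.5 82.5] 37.93608093261719 mean [nan nan nan] circ [505.2 312.8] 51.16271209716797
  tray rim 939 [ 475.6 -324.9] [112.  260.8] 79.61046600341797 mean [ 0.4734 -0.3258  0.0141] circ [ 475.  -323.7] 140.28457641601562
  caddy 6010 [584.6  31.5] [190.5 220.5] 14.998443603515625 
[... 183 characters left out ...]
9
side table z 0.0008941925761017106
 n 97 ztop 0.1786 mean [0.7446 0.2301 0.1766] circ [0.746  0.2306] 0.0052 col [52. 59. 63.]
 n 148 ztop 0.1635 mean [0.7699 0.2224 0.1614] circ [0.7703 0.2226] 0.0054 col [47. 53. 58.]
 n 400 ztop 0.1526 mean [0.7797 0.0593 0.151 ] circ [0.7811 0.0607] 0.0148 col [40. 34. 32.]
 n 1100 ztop 0.167 mean [0.5818 0.0696 0.1643] circ [0.5745 0.0621] 0.0527 col [65. 69. 71.]
 n 456 ztop 0.1527 mean [ 0.7899 -0.0589  0.1512] circ [ 0.7911 -0.058 ] 0.0144 col [37. 31. 30.]
 n 645 ztop 0.1641 mean [ 0.6299 -0.0163  0.1628] circ [ 0.6311 -0.0149] 0.015 col [59. 65. 65.]
 n 609 ztop 0.1526 mean [ 0.59   -0.1613  0.151 ] circ [ 0.5903 -0.1602] 0.0152 col [45. 37. 33.]
```

View pics/topcrop.png

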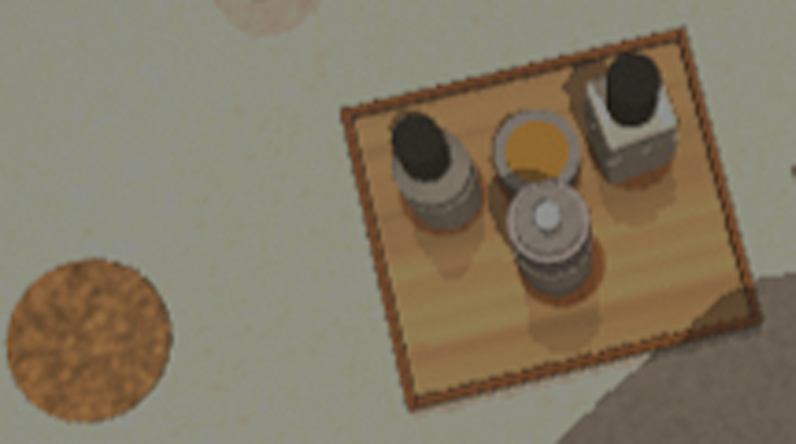

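The height data gives clean positions. The mat still needs its centre computed. I'll start moving toward the square bottle, keeping the tool yaw fixed.

```bash
cat >> h.py <<'E'
T=dict(sq=(.6304,-.0158),rb=(.5965,.0952),can=(.5567,.0267),tin=(.6172,.0386),far=(.5494,-.3384),mid=(.4756,-.3249),near=(.4018,-.3114))
def need(x,y,z):
    s=read_state(); R=s['tcp_rot']; p=s['position']
    print('t',round(s['time_s'],2),'p',p.round(4),'open',round(s['opening']*87,1),'grip',round(s['grasp_force'],1),'F',s['force'].round(1))
    print(' need',((np.array([x,y,z])-p)@R/.12).round(3),'yaw',np.degrees(np.arctan2(R[1,0],R[0,0])).round(2),'tilt',R[:,2].round(4))
E
python3 - <<'E'
from h import *
import pickle
c=pickle.load(open('top0.pkl','rb'))
hsv=cv2.cvtColor(c['color'],cv2.COLOR_BGR2HSV)
v,u=np.mgrid[:400,:640]
m=((u-174)**2+(v-222)**2<30**2)&(hsv[...,1]>90)
cs,_=cv2.findContours(m.astype(np.uint8),0,1); k=max(cs,key=cv2.contourArea); M=cv2.fitEllipse(k); print(M)
for (a,b) in [M[0],(174.3,221.9)]:
    d=c['R'].T@np.array([(a-c['cx'])/c['fx'],(b-c['cy'])/c['fy'],1]); o=-c['R'].T@c['t']
    print(o+d*(.005-o[2])/d[2])
need(*T['sq'],.222)
E
```

```text
((173.32054138183594, 221.6338653564453), (41.89323425292969, 44.16214370727539), 47.477840423583984)
[0.50433137 0.31138405 0.005     ]
[0.50377406 0.30913194 0.005     ]
t 0.1 p [ 0.2397 -0.5765  0.2217] open 87.1 grip 0.0 F [ 0.1 -0.1  0.7]
 need [ 4.799 -3.066  0.005] yaw 22.56 tilt [-4.0e-04  1.9e-03 -1.0e+00]
```

Call:
drive_tool([
  [60, 0.2, -0.12, 0, 0, 0, 0],
  [60, 0.4, -0.25, 0, 0, 0, 0],
  [60, 0.6, -0.37, 0, 0, 0, 0],
  [60, 0.8, -0.49, 0, 0, 0, 0],
  [60, 0.96, -0.61, 0, 0, 0, 0],
  [60, 0.96, -0.61, 0, 0, 0, 0],
])

```text
time_s: 0.7
position: [0.3191, -0.4618, 0.222]
tcp_rot: [[0.922, 0.387, -0.001], [0.387, -0.922, 0.004], [0.001, -0.004, -1.0]]
force: [0.8, -0.3, -0.1]
opening: 0.696
grasp_force: 0.0
```

Call:
drive_tool([
  [60, 0.2, -0.12, 0, 0, 0, 0],
  [60, 0.4, -0.25, 0, 0, 0, 0],
  [60, 0.6, -0.37, 0, 0, 0, 0],
  [60, 0.8, -0.49, 0, 0, 0, 0],
  [60, 0.96, -0.61, 0, 0, 0, 0],
  [60, 0.96, -0.61, 0, 0, 0, 0],
])

```text
time_s: 1.3
position: [0.397, -0.3517, 0.2222]
tcp_rot: [[0.922, 0.386, -0.001], [0.386, -0.922, 0.001], [-0.0, -0.002, -1.0]]
force: [0.2, 0.0, 0.3]
opening: 0.687
grasp_force: 0.0
```

Call:
drive_tool([
  [60, 0.2, -0.12, 0, 0, 0, 0],
  [60, 0.4, -0.25, 0, 0, 0, 0],
  [60, 0.6, -0.37, 0, 0, 0, 0],
  [60, 0.8, -0.49, 0, 0, 0, 0],
  [60, 0.96, -0.61, 0, 0, 0, 0],
  [60, 0.96, -0.61, 0, 0, 0, 0],
])

```text
time_s: 1.9
position: [0.4755, -0.241, 0.2224]
tcp_rot: [[0.923, 0.386, 0.0], [0.386, -0.923, 0.0], [0.0, -0.0, -1.0]]
force: [-0.2, -0.6, -0.4]
opening: 0.692
grasp_force: 0.0
```

Call:
drive_tool([
  [60, 0.2, -0.12, 0, 0, 0, 0],
  [60, 0.4, -0.25, 0, 0, 0, 0],
  [60, 0.6, -0.37, 0, 0, 0, 0],
  [60, 0.8, -0.49, 0, 0, 0, 0],
  [60, 0.96, -0.61, 0, 0, 0, 0],
  [60, 0.96, -0.61, 0, 0, 0, 0],
])

```text
time_s: 2.5
position: [0.5541, -0.1299, 0.2224]
tcp_rot: [[0.923, 0.386, 0.001], [0.386, -0.923, -0.001], [0.0, 0.001, -1.0]]
force: [0.0, 0.0, 0.2]
opening: 0.688
grasp_force: 0.0
```

```bash
python3 -c "
from h import *
need(*T['sq'],.222);print(read_state()['joint_positions'])"
```

```text
t 2.5 p [ 0.5541 -0.1299  0.2224] open 59.9 grip 0.0 F [0.  0.  0.2]
 need [ 0.953 -0.632  0.003] yaw 22.68 tilt [ 7.e-04 -5.e-04 -1.e+00]
[-2.44340558e+01  2.59021423e+01  9.02919506e+01 -1.01222038e-02
  6.37563527e+01  4.28926787e+01]
```

Call:
drive_tool([
  [60, 0.2, -0.13, 0, 0, 0, 0],
  [60, 0.4, -0.26, 0, 0, 0, 0],
  [60, 0.6, -0.4, 0, 0, 0, 0],
  [60, 0.8, -0.53, 0, 0, 0, 0],
  [60, 0.953, -0.632, 0, 0, 0, 0],
  [60, 0.953, -0.632, 0, 0, 0, 0],
  [60, 0.953, -0.632, 0, 0, 0, 0],
])

```text
time_s: 3.2
position: [0.6292, -0.018, 0.2222]
tcp_rot: [[0.924, 0.383, -0.001], [0.383, -0.924, -0.001], [-0.001, 0.001, -1.0]]
force: [-0.9, -0.0, 0.4]
opening: 0.693
grasp_force: 0.0
```

```bash
python3 -c "
from h import *
need(*T['sq'],.1233)"
```

```text
t 3.2 p [ 0.6292 -0.018   0.2222] open 60.3 grip 0.0 F [-0.9 -0.   0.4]
 need [ 0.017 -0.014  0.824] yaw 22.53 tilt [-0.001  -0.0013 -1.    ]
```

Call:
drive_tool([
  [60, 0.015, -0.012, 0.15, 0, 0, 0],
  [60, 0.015, -0.012, 0.35, 0, 0, 0],
  [60, 0.015, -0.012, 0.55, 0, 0, 0],
  [60, 0.015, -0.012, 0.7, 0, 0, 0],
  [60, 0.015, -0.012, 0.8, 0, 0, 0],
  [60, 0.015, -0.012, 0.824, 0, 0, 0],
  [60, 0.015, -0.012, 0.824, 0, 0, 0],
])

```text
time_s: 3.9
position: [0.6305, -0.015, 0.1237]
tcp_rot: [[0.924, 0.383, -0.0], [0.383, -0.924, -0.0], [-0.0, 0.0, -1.0]]
force: [-0.0, 0.1, -0.3]
opening: 0.688
grasp_force: 0.0
```

Call:
drive_tool([
  [10, 0, 0, 0, 0, 0, 0],
  [10, 0, 0, 0, 0, 0, 0],
  [10, 0, 0, 0, 0, 0, 0],
  [10, 0, 0, 0, 0, 0, 0],
  [10, 0, 0, 0, 0, 0, 0],
  [10, 0, 0, 0, 0, 0, 0],
])

```text
time_s: 4.5
position: [0.6309, -0.0141, 0.124]
tcp_rot: [[0.923, 0.384, 0.001], [0.384, -0.923, -0.0], [0.001, 0.001, -1.0]]
force: [-0.0, -1.1, 1.6]
opening: 0.329
grasp_force: 30.0
```

```bash
python3 -c "
from h import *
need(*T['sq'],.1233)
c=cap('top');cv2.imwrite('pics/g1.png',cv2.resize(c['color'][100:260,200:420],(770,560)))"
```

```text
t 4.5 p [ 0.6309 -0.0141  0.124 ] open 28.6 grip 30.0 F [-0.  -1.1  1.6]
 need [-0.009  0.011  0.006] yaw 22.57 tilt [ 7.e-04 -4.e-04 -1.e+00]
```

View pics/g1.png

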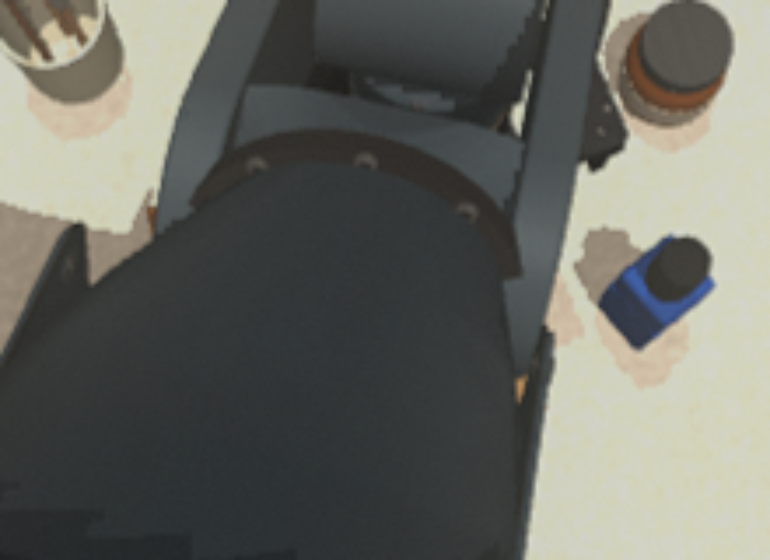

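The grip holds at 28.6 mm (top view: arm blocks the caddy, blue bottle at (660,290) is untouched). Lifting and carrying it over to the tray's far slot.

Call:
drive_tool([
  [10, 0, 0, -0.06, 0, 0, 0],
  [10, 0, 0, -0.2, 0, 0, 0],
  [10, 0, 0, -0.38, 0, 0, 0],
  [10, 0, 0, -0.56, 0, 0, 0],
  [10, 0, 0, -0.74, 0, 0, 0],
  [10, 0, 0, -0.9, 0, 0, 0],
  [10, 0, 0, -1, 0, 0, 0],
])

```text
time_s: 5.25
position: [0.6307, -0.0139, 0.245]
tcp_rot: [[0.923, 0.384, 0.001], [0.384, -0.923, -0.0], [0.001, 0.0, -1.0]]
force: [0.6, -0.8, -3.6]
opening: 0.327
grasp_force: 30.0
```

Call:
drive_tool([
  [10, 0, 0, -0.15, 0, 0, 0],
  [10, -0.05, 0.07, -0.3, 0, 0, 0],
  [10, -0.12, 0.16, -0.45, 0, 0, 0],
  [10, -0.2, 0.27, -0.5, 0, 0, 0],
  [10, -0.29, 0.39, -0.5, 0, 0, 0],
  [10, -0.38, 0.51, -0.5, 0, 0, 0],
  [10, -0.47, 0.63, -0.5, 0, 0, 0],
  [10, -0.55, 0.745, -0.5, 0, 0, 0],
])

```text
time_s: 6.05
position: [0.6029, -0.1235, 0.3025]
tcp_rot: [[0.924, 0.383, -0.002], [0.383, -0.924, 0.001], [-0.002, -0.002, -1.0]]
force: [-0.2, 0.3, -3.5]
opening: 0.327
grasp_force: 30.0
```

Call:
drive_tool([
  [10, -0.09, 0.12, 0, 0, 0, 0],
  [10, -0.18, 0.24, 0, 0, 0, 0],
  [10, -0.27, 0.36, 0, 0, 0, 0],
  [10, -0.36, 0.48, 0, 0, 0, 0],
  [10, -0.45, 0.61, 0, 0, 0, 0],
  [10, -0.55, 0.745, 0, 0, 0, 0],
])

```text
time_s: 6.65
position: [0.5771, -0.2312, 0.3037]
tcp_rot: [[0.923, 0.384, 0.0], [0.384, -0.923, -0.0], [0.0, 0.0, -1.0]]
force: [0.9, -0.2, -2.7]
opening: 0.323
grasp_force: 30.0
```

Call:
drive_tool([
  [10, -0.09, 0.12, 0, 0, 0, 0],
  [10, -0.18, 0.24, 0, 0, 0, 0],
  [10, -0.27, 0.36, 0, 0, 0, 0],
  [10, -0.36, 0.48, 0, 0, 0, 0],
  [10, -0.45, 0.61, 0, 0, 0, 0],
  [10, -0.52, 0.7, 0, 0, 0, 0],
  [10, -0.55, 0.745, 0, 0, 0, 0],
  [10, -0.55, 0.745, 0, 0, 0, 0],
])

```text
time_s: 7.45
position: [0.5505, -0.3387, 0.3035]
tcp_rot: [[0.924, 0.383, 0.0], [0.383, -0.924, 0.0], [0.0, -0.0, -1.0]]
force: [0.1, 0.2, -2.8]
opening: 0.326
grasp_force: 30.0
```

```bash
python3 -c "
from h import *
need(*T['far'],.119)
c=cap('side');cv2.imwrite('pics/s1.png',c['color'])"
```

```text
t 7.45 p [ 0.5505 -0.3387  0.3035] open 28.4 grip 30.0 F [ 0.1  0.2 -2.8]
 need [-0.008 -0.005  1.538] yaw 22.49 tilt [ 1.e-04  2.e-04 -1.e+00]
```

View pics/s1.png

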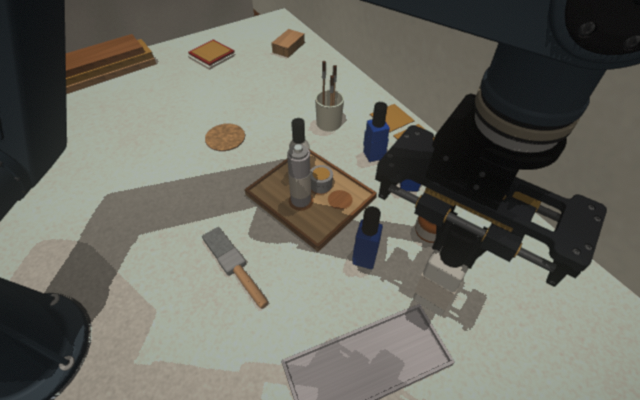

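The side view shows the bottle in the gripper above the tray's far end. The other containers, the brush and the blue bottle (367,240) are unchanged. Lowering.

Call:
drive_tool([
  [10, -0.008, -0.005, 0.1, 0, 0, 0],
  [10, -0.008, -0.005, 0.3, 0, 0, 0],
  [10, -0.008, -0.005, 0.5, 0, 0, 0],
  [10, -0.008, -0.005, 0.7, 0, 0, 0],
  [10, -0.008, -0.005, 0.88, 0, 0, 0],
  [10, -0.008, -0.005, 1, 0, 0, 0],
])

```text
time_s: 8.1
position: [0.5488, -0.3355, 0.1811]
tcp_rot: [[0.923, 0.385, -0.003], [0.385, -0.923, 0.003], [-0.002, -0.004, -1.0]]
force: [0.2, -0.3, -4.0]
opening: 0.327
grasp_force: 30.0
```

Call:
drive_tool([
  [10, 0, 0, 0.12, 0, 0, 0],
  [10, 0, 0, 0.25, 0, 0, 0],
  [10, 0, 0, 0.36, 0, 0, 0],
  [10, 0, 0, 0.44, 0, 0, 0],
  [10, 0, 0, 0.49, 0, 0, 0],
  [10, 0, 0, 0.52, 0, 0, 0],
  [10, 0, 0, 0.54, 0, 0, 0],
  [10, 0, 0, 0.545, 0, 0, 0],
])

```text
time_s: 8.9
position: [0.5498, -0.3376, 0.1185]
tcp_rot: [[0.923, 0.384, 0.0], [0.384, -0.923, -0.0], [0.0, 0.001, -1.0]]
force: [-0.9, 0.7, -2.8]
opening: 0.323
grasp_force: 30.0
```

```bash
python3 -c "
from h import *
need(*T['far'],.117)"
```

```text
t 8.9 p [ 0.5498 -0.3376  0.1185] open 28.1 grip 30.0 F [-0.9  0.7 -2.8]
 need [-0.005  0.005  0.012] yaw 22.56 tilt [ 5.e-04 -4.e-04 -1.e+00]
```

Call:
drive_tool([
  [10, 0, 0, 0.008, 0, 0, 0],
  [10, 0, 0, 0.012, 0, 0, 0],
  [10, 0, 0, 0.016, 0, 0, 0],
  [10, 0, 0, 0.018, 0, 0, 0],
])

```text
time_s: 9.3
position: [0.5499, -0.3378, 0.117]
tcp_rot: [[0.923, 0.384, 0.001], [0.384, -0.923, -0.001], [0.0, 0.001, -1.0]]
force: [-0.5, -0.4, 2.4]
opening: 0.325
grasp_force: 30.0
```

```bash
python3 -c "
from h import *
need(*T['far'],.117)"
```

```text
t 9.3 p [ 0.5499 -0.3378  0.117 ] open 28.3 grip 30.0 F [-0.5 -0.4  2.4]
 need [-0.006  0.003 -0.   ] yaw 22.56 tilt [ 8.e-04 -8.e-04 -1.e+00]
```

Call:
drive_tool([
  [60, 0, 0, 0, 0, 0, 0],
  [60, 0, 0, 0, 0, 0, 0],
  [60, 0, 0, 0, 0, 0, 0],
  [60, 0, 0, 0, 0, 0, 0],
])

```text
time_s: 9.7
position: [0.5497, -0.3375, 0.1162]
tcp_rot: [[0.923, 0.384, 0.0], [0.384, -0.923, -0.0], [0.0, 0.0, -1.0]]
force: [-0.0, -0.7, -0.1]
opening: 0.606
grasp_force: 0.0
```

Call:
drive_tool([
  [60, 0, 0, -0.1, 0, 0, 0],
  [60, 0, 0, -0.3, 0, 0, 0],
  [60, 0, 0, -0.55, 0, 0, 0],
  [60, 0, 0, -0.8, 0, 0, 0],
  [60, 0, 0, -0.92, 0, 0, 0],
])

```text
time_s: 10.2
position: [0.5509, -0.3385, 0.2308]
tcp_rot: [[0.923, 0.384, 0.005], [0.384, -0.923, -0.004], [0.003, 0.006, -1.0]]
force: [0.1, 0.2, 0.1]
opening: 0.69
grasp_force: 0.0
```

Call:
drive_tool([
  [70, 0.08, -0.18, 0, 0, 0, 0],
  [70, 0.16, -0.37, 0, 0, 0, 0],
  [70, 0.24, -0.56, 0, 0, 0, 0],
  [70, 0.32, -0.75, 0, 0, 0, 0],
  [70, 0.406, -0.927, 0, 0, 0, 0],
])

```text
time_s: 10.7
position: [0.5518, -0.215, 0.2275]
tcp_rot: [[0.924, 0.384, 0.001], [0.384, -0.924, -0.0], [0.001, 0.001, -1.0]]
force: [0.5, -0.4, 0.2]
opening: 0.802
grasp_force: 0.0
```

Call:
drive_tool([
  [70, 0.08, -0.18, 0, 0, 0, 0],
  [70, 0.16, -0.37, 0, 0, 0, 0],
  [70, 0.24, -0.56, 0, 0, 0, 0],
  [70, 0.32, -0.75, 0, 0, 0, 0],
  [70, 0.406, -0.927, 0, 0, 0, 0],
])

```text
time_s: 11.2
position: [0.5542, -0.0936, 0.2275]
tcp_rot: [[0.923, 0.384, 0.001], [0.384, -0.923, -0.0], [0.001, 0.001, -1.0]]
force: [-0.2, -0.6, 0.1]
opening: 0.801
grasp_force: 0.0
```

Call:
drive_tool([
  [70, 0.08, -0.18, 0, 0, 0, 0],
  [70, 0.16, -0.37, 0, 0, 0, 0],
  [70, 0.24, -0.56, 0, 0, 0, 0],
  [70, 0.32, -0.75, 0, 0, 0, 0],
  [70, 0.406, -0.927, 0, 0, 0, 0],
  [70, 0.406, -0.927, 0, 0, 0, 0],
  [70, 0.406, -0.927, 0, 0, 0, 0],
])

```text
time_s: 11.9
position: [0.5567, 0.0269, 0.2272]
tcp_rot: [[0.923, 0.385, 0.001], [0.385, -0.923, -0.001], [0.001, 0.001, -1.0]]
force: [-0.8, 0.8, -0.2]
opening: 0.802
grasp_force: 0.0
```

```bash
python3 -c "
from h import *
need(*T['can'],.1153)"
```

```text
t 11.9 p [0.5567 0.0269 0.2272] open 69.8 grip 0.0 F [-0.8  0.8 -0.2]
 need [-0.001  0.001  0.933] yaw 22.65 tilt [ 1.1e-03 -8.0e-04 -1.0e+00]
```

Call:
drive_tool([
  [70, 0, 0, 0.15, 0, 0, 0],
  [70, 0, 0, 0.35, 0, 0, 0],
  [70, 0, 0, 0.55, 0, 0, 0],
  [70, 0, 0, 0.75, 0, 0, 0],
  [70, 0, 0, 0.88, 0, 0, 0],
  [70, 0, 0, 0.933, 0, 0, 0],
  [70, 0, 0, 0.933, 0, 0, 0],
])

```text
time_s: 12.6
position: [0.5563, 0.0259, 0.114]
tcp_rot: [[0.924, 0.383, -0.001], [0.383, -0.924, 0.0], [-0.001, -0.001, -1.0]]
force: [0.4, -0.3, 1.1]
opening: 0.807
grasp_force: 0.0
```

Call:
drive_tool([
  [25, 0, 0, 0, 0, 0, 0],
  [25, 0, 0, 0, 0, 0, 0],
  [25, 0, 0, 0, 0, 0, 0],
  [25, 0, 0, 0, 0, 0, 0],
  [25, 0, 0, 0, 0, 0, 0],
  [25, 0, 0, 0, 0, 0, 0],
])

```text
time_s: 13.2
position: [0.5568, 0.027, 0.1151]
tcp_rot: [[0.923, 0.384, 0.001], [0.384, -0.923, 0.0], [0.001, 0.0, -1.0]]
force: [-0.4, 1.0, 4.1]
opening: 0.499
grasp_force: 30.0
```

Call:
drive_tool([
  [25, 0, 0, -0.06, 0, 0, 0],
  [25, 0, 0, -0.2, 0, 0, 0],
  [25, 0, 0, -0.38, 0, 0, 0],
  [25, 0, 0, -0.56, 0, 0, 0],
  [25, 0, 0, -0.74, 0, 0, 0],
  [25, 0, 0, -0.9, 0, 0, 0],
  [25, 0, 0, -1, 0, 0, 0],
])

```text
time_s: 13.9
position: [0.5567, 0.0267, 0.2359]
tcp_rot: [[0.923, 0.384, 0.001], [0.384, -0.923, -0.0], [0.001, 0.001, -1.0]]
force: [1.6, 0.6, -2.7]
opening: 0.499
grasp_force: 30.0
```

```bash
python3 -c "
from h import *
need(*T['mid'],.290)"
```

```text
t 13.9 p [0.5567 0.0267 0.2359] open 43.4 grip 30.0 F [ 1.6  0.6 -2.7]
 need [-1.748  2.447 -0.45 ] yaw 22.57 tilt [ 1.3e-03 -4.0e-04 -1.0e+00]
```

Call:
drive_tool([
  [25, 0, 0, -0.15, 0, 0, 0],
  [25, -0.05, 0.07, -0.3, 0, 0, 0],
  [25, -0.12, 0.17, -0.4, 0, 0, 0],
  [25, -0.21, 0.29, -0.45, 0, 0, 0],
  [25, -0.3, 0.42, -0.45, 0, 0, 0],
  [25, -0.39, 0.55, -0.45, 0, 0, 0],
  [25, -0.48, 0.68, -0.45, 0, 0, 0],
  [25, -0.583, 0.816, -0.45, 0, 0, 0],
])

```text
time_s: 14.7
position: [0.5285, -0.0917, 0.288]
tcp_rot: [[0.924, 0.383, -0.002], [0.383, -0.924, 0.0], [-0.001, -0.001, -1.0]]
force: [0.3, -0.3, -1.7]
opening: 0.499
grasp_force: 30.0
```

Call:
drive_tool([
  [25, -0.1, 0.14, 0, 0, 0, 0],
  [25, -0.2, 0.28, 0, 0, 0, 0],
  [25, -0.3, 0.42, 0, 0, 0, 0],
  [25, -0.4, 0.55, 0, 0, 0, 0],
  [25, -0.49, 0.69, 0, 0, 0, 0],
  [25, -0.583, 0.816, 0, 0, 0, 0],
])

```text
time_s: 15.3
position: [0.5014, -0.2091, 0.288]
tcp_rot: [[0.924, 0.383, -0.002], [0.383, -0.924, 0.0], [-0.001, -0.001, -1.0]]
force: [0.8, -0.1, -2.0]
opening: 0.5
grasp_force: 30.0
```

Call:
drive_tool([
  [25, -0.1, 0.14, 0, 0, 0, 0],
  [25, -0.2, 0.28, 0, 0, 0, 0],
  [25, -0.3, 0.42, 0, 0, 0, 0],
  [25, -0.4, 0.55, 0, 0, 0, 0],
  [25, -0.49, 0.69, 0, 0, 0, 0],
  [25, -0.55, 0.77, 0, 0, 0, 0],
  [25, -0.583, 0.816, 0, 0, 0, 0],
  [25, -0.583, 0.816, 0, 0, 0, 0],
])

```text
time_s: 16.1
position: [0.4749, -0.3256, 0.2882]
tcp_rot: [[0.924, 0.383, -0.0], [0.383, -0.924, 0.001], [-0.0, -0.001, -1.0]]
force: [0.1, 0.4, -2.3]
opening: 0.495
grasp_force: 30.0
```

```bash
python3 -c "
from h import *
need(*T['mid'],.108)"
```

```text
t 16.1 p [ 0.4749 -0.3256  0.2882] open 43.1 grip 30.0 F [ 0.1  0.4 -2.3]
 need [ 0.008 -0.002  1.502] yaw 22.49 tilt [-5.e-04  5.e-04 -1.e+00]
```

Call:
drive_tool([
  [25, 0.006, 0, 0.1, 0, 0, 0],
  [25, 0.006, 0, 0.3, 0, 0, 0],
  [25, 0.006, 0, 0.5, 0, 0, 0],
  [25, 0.006, 0, 0.7, 0, 0, 0],
  [25, 0.006, 0, 0.88, 0, 0, 0],
  [25, 0.006, 0, 1, 0, 0, 0],
])

```text
time_s: 16.7
position: [0.4754, -0.3225, 0.1661]
tcp_rot: [[0.923, 0.385, -0.003], [0.385, -0.923, 0.003], [-0.001, -0.004, -1.0]]
force: [-1.2, -0.2, -2.4]
opening: 0.496
grasp_force: 30.0
```

Call:
drive_tool([
  [25, 0, 0, 0.12, 0, 0, 0],
  [25, 0, 0, 0.24, 0, 0, 0],
  [25, 0, 0, 0.34, 0, 0, 0],
  [25, 0, 0, 0.41, 0, 0, 0],
  [25, 0, 0, 0.45, 0, 0, 0],
  [25, 0, 0, 0.475, 0, 0, 0],
  [25, 0, 0, 0.485, 0, 0, 0],
  [25, 0, 0, 0.49, 0, 0, 0],
])

```text
time_s: 17.5
position: [0.4763, -0.325, 0.1101]
tcp_rot: [[0.923, 0.384, 0.001], [0.384, -0.923, -0.001], [0.0, 0.001, -1.0]]
force: [-0.1, 0.8, -2.7]
opening: 0.501
grasp_force: 30.0
```

Call:
drive_tool([
  [25, 0, 0, 0.004, 0, 0, 0],
  [25, 0, 0, 0.008, 0, 0, 0],
  [25, 0, 0, 0.008, 0, 0, 0],
])

```text
time_s: 17.8
position: [0.4761, -0.3248, 0.109]
tcp_rot: [[0.923, 0.384, 0.0], [0.384, -0.923, -0.0], [0.0, 0.0, -1.0]]
force: [-1.0, -0.0, -1.9]
opening: 0.498
grasp_force: 30.0
```

```bash
python3 -c "
from h import *
need(*T['mid'],.108)"
```

```text
t 17.8 p [ 0.4761 -0.3248  0.109 ] open 43.3 grip 30.0 F [-1.  -0.  -1.9]
 need [-0.004 -0.001  0.008] yaw 22.56 tilt [ 3.e-04 -2.e-04 -1.e+00]
```

Call:
drive_tool([
  [25, 0, 0, 0.005, 0, 0, 0],
  [25, 0, 0, 0.01, 0, 0, 0],
  [25, 0, 0, 0.01, 0, 0, 0],
])

```text
time_s: 18.1
position: [0.4762, -0.3248, 0.1081]
tcp_rot: [[0.923, 0.384, 0.0], [0.384, -0.923, -0.0], [0.0, 0.001, -1.0]]
force: [-0.9, 0.4, 2.0]
opening: 0.498
grasp_force: 30.0
```

Call:
drive_tool([
  [65, 0, 0, 0, 0, 0, 0],
  [65, 0, 0, 0, 0, 0, 0],
  [65, 0, 0, 0, 0, 0, 0],
  [65, 0, 0, 0, 0, 0, 0],
])

```text
time_s: 18.5
position: [0.4761, -0.3248, 0.1076]
tcp_rot: [[0.923, 0.384, 0.0], [0.384, -0.923, -0.0], [0.0, 0.0, -1.0]]
force: [-0.5, 0.4, -0.5]
opening: 0.726
grasp_force: 0.0
```

Call:
drive_tool([
  [65, 0, 0, -0.1, 0, 0, 0],
  [65, 0, 0, -0.3, 0, 0, 0],
  [65, 0, 0, -0.55, 0, 0, 0],
  [65, 0, 0, -0.8, 0, 0, 0],
  [65, 0, 0, -1, 0, 0, 0],
  [65, 0, 0, -1, 0, 0, 0],
])

```text
time_s: 19.1
position: [0.4781, -0.3266, 0.2323]
tcp_rot: [[0.923, 0.384, 0.007], [0.384, -0.923, -0.007], [0.004, 0.009, -1.0]]
force: [0.7, 1.0, 0.3]
opening: 0.744
grasp_force: 0.0
```

Call:
drive_tool([
  [60, 0.15, -0.18, 0, 0, 0, 0],
  [60, 0.3, -0.37, 0, 0, 0, 0],
  [60, 0.45, -0.56, 0, 0, 0, 0],
  [60, 0.6, -0.75, 0, 0, 0, 0],
  [60, 0.757, -0.949, 0, 0, 0, 0],
])

```text
time_s: 19.6
position: [0.5158, -0.1834, 0.2268]
tcp_rot: [[0.924, 0.383, -0.001], [0.383, -0.924, 0.001], [-0.001, -0.001, -1.0]]
force: [0.7, 0.3, 0.6]
opening: 0.694
grasp_force: 0.0
```

Call:
drive_tool([
  [60, 0.15, -0.18, 0, 0, 0, 0],
  [60, 0.3, -0.37, 0, 0, 0, 0],
  [60, 0.45, -0.56, 0, 0, 0, 0],
  [60, 0.6, -0.75, 0, 0, 0, 0],
  [60, 0.757, -0.949, 0, 0, 0, 0],
])

```text
time_s: 20.1
position: [0.556, -0.0435, 0.2268]
tcp_rot: [[0.924, 0.383, -0.002], [0.383, -0.924, 0.0], [-0.001, -0.001, -1.0]]
force: [0.4, 0.3, 0.5]
opening: 0.687
grasp_force: 0.0
```

Call:
drive_tool([
  [60, 0.15, -0.18, 0, 0, 0, 0],
  [60, 0.3, -0.37, 0, 0, 0, 0],
  [60, 0.45, -0.56, 0, 0, 0, 0],
  [60, 0.6, -0.75, 0, 0, 0, 0],
  [60, 0.757, -0.949, 0, 0, 0, 0],
  [60, 0.757, -0.949, 0, 0, 0, 0],
  [60, 0.757, -0.949, 0, 0, 0, 0],
])

```text
time_s: 20.8
position: [0.5959, 0.0957, 0.2267]
tcp_rot: [[0.923, 0.385, -0.002], [0.385, -0.923, -0.001], [-0.002, -0.0, -1.0]]
force: [-0.0, -0.2, 0.6]
opening: 0.689
grasp_force: 0.0
```

```bash
python3 -c "
from h import *
need(*T['rb'],.1233)"
```

```text
t 20.8 p [0.5959 0.0957 0.2267] open 59.9 grip 0.0 F [-0.  -0.2  0.6]
 need [0.005 0.006 0.862] yaw 22.66 tilt [-2.e-03 -6.e-04 -1.e+00]
```

Call:
drive_tool([
  [60, 0.005, 0.005, 0.15, 0, 0, 0],
  [60, 0.005, 0.005, 0.35, 0, 0, 0],
  [60, 0.005, 0.005, 0.55, 0, 0, 0],
  [60, 0.005, 0.005, 0.73, 0, 0, 0],
  [60, 0.005, 0.005, 0.83, 0, 0, 0],
  [60, 0.005, 0.005, 0.862, 0, 0, 0],
  [60, 0.005, 0.005, 0.862, 0, 0, 0],
])

```text
time_s: 21.5
position: [0.5973, 0.0944, 0.124]
tcp_rot: [[0.924, 0.383, -0.001], [0.383, -0.924, -0.0], [-0.001, -0.0, -1.0]]
force: [-0.4, 0.2, -0.7]
opening: 0.688
grasp_force: 0.0
```

Call:
drive_tool([
  [10, 0, 0, 0, 0, 0, 0],
  [10, 0, 0, 0, 0, 0, 0],
  [10, 0, 0, 0, 0, 0, 0],
  [10, 0, 0, 0, 0, 0, 0],
  [10, 0, 0, 0, 0, 0, 0],
  [10, 0, 0, 0, 0, 0, 0],
])

```text
time_s: 22.1
position: [0.5973, 0.0955, 0.1245]
tcp_rot: [[0.924, 0.383, -0.0], [0.383, -0.924, 0.001], [0.0, -0.001, -1.0]]
force: [-0.8, 1.9, 2.7]
opening: 0.305
grasp_force: 30.1
```

Call:
drive_tool([
  [10, 0, 0, -0.06, 0, 0, 0],
  [10, 0, 0, -0.2, 0, 0, 0],
  [10, 0, 0, -0.38, 0, 0, 0],
  [10, 0, 0, -0.56, 0, 0, 0],
  [10, 0, 0, -0.74, 0, 0, 0],
  [10, 0, 0, -0.9, 0, 0, 0],
  [10, 0, 0, -1, 0, 0, 0],
])

```text
time_s: 22.8
position: [0.5977, 0.0949, 0.2457]
tcp_rot: [[0.923, 0.384, 0.002], [0.384, -0.923, -0.0], [0.001, 0.001, -1.0]]
force: [1.1, -0.2, -2.7]
opening: 0.302
grasp_force: 30.1
```

```bash
python3 -c "
from h import *
need(*T['near'],.298)"
```

```text
t 22.8 p [0.5977 0.0949 0.2457] open 26.3 grip 30.1 F [ 1.1 -0.2 -2.7]
 need [-2.807  2.5   -0.437] yaw 22.57 tilt [ 1.6e-03 -4.0e-04 -1.0e+00]
```

Call:
drive_tool([
  [10, -0.03, 0.03, -0.15, 0, 0, 0],
  [10, -0.1, 0.09, -0.3, 0, 0, 0],
  [10, -0.22, 0.2, -0.42, 0, 0, 0],
  [10, -0.36, 0.32, -0.437, 0, 0, 0],
  [10, -0.5, 0.45, -0.437, 0, 0, 0],
  [10, -0.64, 0.57, -0.437, 0, 0, 0],
  [10, -0.78, 0.7, -0.437, 0, 0, 0],
  [10, -0.936, 0.833, -0.437, 0, 0, 0],
])

```text
time_s: 23.6
position: [0.5311, -0.0411, 0.2961]
tcp_rot: [[0.923, 0.384, -0.001], [0.384, -0.923, 0.0], [-0.001, -0.001, -1.0]]
force: [0.4, -0.4, -3.2]
opening: 0.303
grasp_force: 30.1
```

Call:
drive_tool([
  [10, -0.14, 0.12, 0, 0, 0, 0],
  [10, -0.28, 0.25, 0, 0, 0, 0],
  [10, -0.42, 0.37, 0, 0, 0, 0],
  [10, -0.56, 0.5, 0, 0, 0, 0],
  [10, -0.7, 0.62, 0, 0, 0, 0],
  [10, -0.82, 0.73, 0, 0, 0, 0],
  [10, -0.936, 0.833, 0, 0, 0, 0],
])

```text
time_s: 24.3
position: [0.4657, -0.1765, 0.2962]
tcp_rot: [[0.924, 0.383, -0.001], [0.383, -0.924, 0.0], [-0.001, -0.001, -1.0]]
force: [1.5, -0.8, -3.5]
opening: 0.302
grasp_force: 30.1
```

Call:
drive_tool([
  [10, -0.14, 0.12, 0, 0, 0, 0],
  [10, -0.28, 0.25, 0, 0, 0, 0],
  [10, -0.43, 0.38, 0, 0, 0, 0],
  [10, -0.58, 0.52, 0, 0, 0, 0],
  [10, -0.74, 0.66, 0, 0, 0, 0],
  [10, -0.87, 0.77, 0, 0, 0, 0],
  [10, -0.936, 0.833, 0, 0, 0, 0],
  [10, -0.936, 0.833, 0, 0, 0, 0],
])

```text
time_s: 25.1
position: [0.4008, -0.3122, 0.2963]
tcp_rot: [[0.924, 0.382, -0.0], [0.382, -0.924, 0.0], [-0.0, -0.0, -1.0]]
force: [-0.3, -0.1, -2.0]
opening: 0.299
grasp_force: 30.1
```

```bash
python3 -c "
from h import *
need(*T['near'],.117)"
```

```text
t 25.1 p [ 0.4008 -0.3122  0.2963] open 26.0 grip 30.1 F [-0.3 -0.1 -2. ]
 need [ 0.011 -0.002  1.494] yaw 22.44 tilt [-4.e-04  3.e-04 -1.e+00]
```

Call:
drive_tool([
  [10, 0.008, 0, 0.1, 0, 0, 0],
  [10, 0.008, 0, 0.3, 0, 0, 0],
  [10, 0.008, 0, 0.5, 0, 0, 0],
  [10, 0.008, 0, 0.7, 0, 0, 0],
  [10, 0.008, 0, 0.88, 0, 0, 0],
  [10, 0.008, 0, 1, 0, 0, 0],
])

```text
time_s: 25.7
position: [0.4019, -0.3084, 0.1743]
tcp_rot: [[0.923, 0.385, -0.002], [0.385, -0.923, 0.003], [-0.001, -0.004, -1.0]]
force: [-0.4, 0.6, -1.8]
opening: 0.299
grasp_force: 30.1
```

Call:
drive_tool([
  [10, 0, 0, 0.12, 0, 0, 0],
  [10, 0, 0, 0.24, 0, 0, 0],
  [10, 0, 0, 0.34, 0, 0, 0],
  [10, 0, 0, 0.41, 0, 0, 0],
  [10, 0, 0, 0.45, 0, 0, 0],
  [10, 0, 0, 0.475, 0, 0, 0],
  [10, 0, 0, 0.485, 0, 0, 0],
  [10, 0, 0, 0.49, 0, 0, 0],
])

```text
time_s: 26.5
position: [0.4024, -0.3111, 0.1181]
tcp_rot: [[0.923, 0.384, 0.001], [0.384, -0.923, -0.001], [0.0, 0.001, -1.0]]
force: [-1.6, -0.1, -2.9]
opening: 0.305
grasp_force: 30.1
```

Call:
drive_tool([
  [10, 0, 0, 0.004, 0, 0, 0],
  [10, 0, 0, 0.004, 0, 0, 0],
  [10, 0, 0, 0.004, 0, 0, 0],
])

```text
time_s: 26.8
position: [0.4023, -0.311, 0.1175]
tcp_rot: [[0.923, 0.384, 0.0], [0.384, -0.923, -0.0], [0.0, 0.001, -1.0]]
force: [-1.1, -0.7, -3.0]
opening: 0.306
grasp_force: 30.1
```

```bash
python3 -c "
from h import *
need(*T['near'],.117)"
```

```text
t 26.8 p [ 0.4023 -0.311   0.1175] open 26.6 grip 30.1 F [-1.1 -0.7 -3. ]
 need [-0.005  0.002  0.005] yaw 22.56 tilt [ 4.e-04 -4.e-04 -1.e+00]
```

Call:
drive_tool([
  [10, 0, 0, 0.004, 0, 0, 0],
  [10, 0, 0, 0.008, 0, 0, 0],
  [10, 0, 0, 0.01, 0, 0, 0],
  [10, 0, 0, 0.01, 0, 0, 0],
])

```text
time_s: 27.2
position: [0.4025, -0.311, 0.1173]
tcp_rot: [[0.923, 0.384, 0.001], [0.384, -0.923, -0.001], [0.0, 0.001, -1.0]]
force: [-1.7, 2.7, 6.2]
opening: 0.302
grasp_force: 30.1
```

Call:
drive_tool([
  [60, 0, 0, 0, 0, 0, 0],
  [60, 0, 0, 0, 0, 0, 0],
  [60, 0, 0, 0, 0, 0, 0],
  [60, 0, 0, 0, 0, 0, 0],
])

```text
time_s: 27.6
position: [0.4023, -0.3109, 0.116]
tcp_rot: [[0.923, 0.384, 0.0], [0.384, -0.923, -0.0], [0.0, 0.0, -1.0]]
force: [-0.6, 0.2, -0.0]
opening: 0.583
grasp_force: 0.0
```

Call:
drive_tool([
  [60, 0, 0, -0.1, 0, 0, 0],
  [60, 0, 0, -0.3, 0, 0, 0],
  [60, 0, 0, -0.55, 0, 0, 0],
  [60, 0, 0, -0.8, 0, 0, 0],
  [60, 0, 0, -0.92, 0, 0, 0],
  [60, 0, 0, -0.92, 0, 0, 0],
])

```text
time_s: 28.2
position: [0.4034, -0.3122, 0.2295]
tcp_rot: [[0.923, 0.384, 0.004], [0.384, -0.923, -0.005], [0.002, 0.006, -1.0]]
force: [-0.6, -0.3, 0.1]
opening: 0.695
grasp_force: 0.0
```

Call:
drive_tool([
  [80, 0.18, -0.13, 0, 0, 0, 0],
  [80, 0.36, -0.26, 0, 0, 0, 0],
  [80, 0.55, -0.4, 0, 0, 0, 0],
  [80, 0.74, -0.53, 0, 0, 0, 0],
  [80, 0.923, -0.667, 0, 0, 0, 0],
])

```text
time_s: 28.7
position: [0.4737, -0.1931, 0.2256]
tcp_rot: [[0.924, 0.384, -0.002], [0.384, -0.924, 0.001], [-0.001, -0.002, -1.0]]
force: [-0.3, 0.2, 0.4]
opening: 0.912
grasp_force: 0.0
```

Call:
drive_tool([
  [80, 0.18, -0.13, 0, 0, 0, 0],
  [80, 0.36, -0.26, 0, 0, 0, 0],
  [80, 0.55, -0.4, 0, 0, 0, 0],
  [80, 0.74, -0.53, 0, 0, 0, 0],
  [80, 0.923, -0.667, 0, 0, 0, 0],
])

```text
time_s: 29.2
position: [0.5452, -0.0768, 0.2255]
tcp_rot: [[0.923, 0.384, -0.002], [0.384, -0.923, 0.001], [-0.002, -0.001, -1.0]]
force: [-0.1, 1.0, 0.4]
opening: 0.919
grasp_force: 0.0
```

```bash
python3 -c "
from h import *
need(*T['tin'],.2275)
c=cap('side');cv2.imwrite('pics/s2.png',c['color'])
W=cloud(c);g=np.nan_to_num(W,nan=-9)
q=W[(g[...,2]>.046)&(g[...,2]<.054)&(np.hypot(g[...,0]-.617,g[...,1]-.038)<.045)];print(len(q));r=cv2.minEnclosingCircle(q[:,:2].astype(np.float32));print(r,q.mean(0))"
```

```text
t 29.2 p [ 0.5452 -0.0768  0.2255] open 80.0 grip 0.0 F [-0.1  1.   0.4]
 need [ 0.923 -0.658 -0.017] yaw 22.56 tilt [-2.e-03  7.e-04 -1.e+00]
359
((0.6159911751747131, 0.04019101336598396), 0.027055196464061737) [0.61556534 0.03802476 0.05129046]
```

View pics/s2.png

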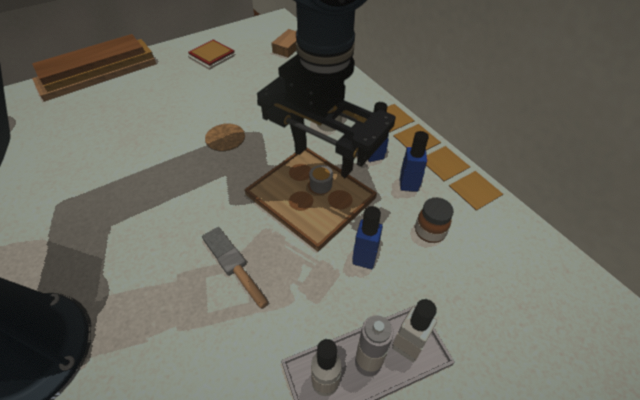

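The side view shows all three containers standing in the tray at (325,365), (373,345) and (420,325). The tin is alone in the caddy at (320,180). On to the tin.

Call:
drive_tool([
  [80, 0.18, -0.13, 0, 0, 0, 0],
  [80, 0.36, -0.26, 0, 0, 0, 0],
  [80, 0.55, -0.4, 0, 0, 0, 0],
  [80, 0.74, -0.53, 0, 0, 0, 0],
  [80, 0.86, -0.62, 0, 0, 0, 0],
  [80, 0.918, -0.658, 0, 0, 0, 0],
  [80, 0.918, -0.658, 0, 0, 0, 0],
])

```text
time_s: 29.95
position: [0.6167, 0.0376, 0.2259]
tcp_rot: [[0.923, 0.385, -0.001], [0.385, -0.923, -0.0], [-0.001, -0.0, -1.0]]
force: [-0.9, -0.7, 0.7]
opening: 0.921
grasp_force: 0.0
```

Call:
drive_tool([
  [80, 0, 0, 0.2, 0, 0, 0],
  [80, 0, 0, 0.4, 0, 0, 0],
  [80, 0, 0, 0.6, 0, 0, 0],
  [80, 0, 0, 0.8, 0, 0, 0],
  [80, 0, 0, 1, 0, 0, 0],
  [80, 0, 0, 1, 0, 0, 0],
])

```text
time_s: 30.55
position: [0.6133, 0.0361, 0.1033]
tcp_rot: [[0.924, 0.382, -0.009], [0.382, -0.924, 0.001], [-0.008, -0.004, -1.0]]
force: [-0.3, 0.5, -0.6]
opening: 0.919
grasp_force: 0.0
```

Run:
```python
from h import *
import pickle
need(.6168,.0388,.0175)
c=pickle.load(open('side0.pkl','rb'))
hsv=cv2.cvtColor(c['color'],cv2.COLOR_BGR2HSV)
v,u=np.mgrid[:400,:640]
m=(abs(u-224)<28)&(abs(v-137)<22)&(hsv[...,1]>80)
k=max(cv2.findContours(m.astype(np.uint8),0,1)[0],key=cv2.contourArea)
for c,k in((c,k),):
    o=-c['R'].T@c['t']; q=k[:,0].astype(float)
    d=np.c_[(q[:,0]-c['cx'])/c['fx'],(q[:,1]-c['cy'])/c['fy'],np.ones(len(q))]@c['R']
    P=o+d*((.005-o[2])/d[:,2])[:,None]; print(cv2.fitEllipse((P[:,:2]*1000).astype(np.float32)))
```

```text
t 30.55 p [0.6133 0.0361 0.1033] open 80.0 grip 0.0 F [-0.3  0.5 -0.6]
 need [ 0.041 -0.007  0.714] yaw 22.49 tilt [-8.5e-03  5.0e-04 -1.0e+00]
((503.5375061035156, 311.7885437011719), (95.83377838134766, 96.76300048828125), 156.80511474609375)
```

Call:
drive_tool([
  [80, 0, 0, 0.2, 0, 0, 0],
  [80, 0, 0, 0.38, 0, 0, 0],
  [80, 0, 0, 0.54, 0, 0, 0],
  [80, 0, 0, 0.65, 0, 0, 0],
  [80, 0, 0, 0.7, 0, 0, 0],
  [80, 0, 0, 0.72, 0, 0, 0],
  [80, 0, 0, 0.72, 0, 0, 0],
  [80, 0, 0, 0.72, 0, 0, 0],
])

```text
time_s: 31.35
position: [0.6175, 0.0371, 0.021]
tcp_rot: [[0.923, 0.384, 0.002], [0.384, -0.923, -0.0], [0.001, 0.001, -1.0]]
force: [-0.3, 0.2, 0.7]
opening: 0.917
grasp_force: 0.0
```

```bash
python3 -c "
from h import *
need(.6168,.0388,.0175)"
```

```text
t 31.35 p [0.6175 0.0371 0.021 ] open 79.8 grip 0.0 F [-0.3  0.2  0.7]
 need [ 0.    -0.016  0.029] yaw 22.57 tilt [ 1.7e-03 -2.0e-04 -1.0e+00]
```

Call:
drive_tool([
  [80, 0, -0.012, 0.015, 0, 0, 0],
  [80, 0, -0.012, 0.028, 0, 0, 0],
  [80, 0, -0.012, 0.028, 0, 0, 0],
])

```text
time_s: 31.65
position: [0.6161, 0.0387, 0.0167]
tcp_rot: [[0.923, 0.384, -0.0], [0.384, -0.923, -0.0], [-0.0, -0.0, -1.0]]
force: [0.0, 0.1, 0.3]
opening: 0.92
grasp_force: 0.0
```

Call:
drive_tool([
  [35, 0, 0, 0, 0, 0, 0],
  [35, 0, 0, 0, 0, 0, 0],
  [35, 0, 0, 0, 0, 0, 0],
  [35, 0, 0, 0, 0, 0, 0],
  [35, 0, 0, 0, 0, 0, 0],
  [35, 0, 0, 0, 0, 0, 0],
])

```text
time_s: 32.25
position: [0.6161, 0.0386, 0.0167]
tcp_rot: [[0.923, 0.384, -0.0], [0.384, -0.923, 0.0], [-0.0, -0.0, -1.0]]
force: [-1.1, 0.7, -0.2]
opening: 0.567
grasp_force: 29.9
```

```bash
python3 -c "
from h import *
need(.504,.311,.08)"
```

```text
t 32.25 p [0.6161 0.0386 0.0167] open 49.3 grip 29.9 F [-1.1  0.7 -0.2]
 need [ 0.008 -2.455 -0.527] yaw 22.56 tilt [-2.e-04  2.e-04 -1.e+00]
```

Call:
drive_tool([
  [35, 0, 0, -0.06, 0, 0, 0],
  [35, 0, 0, -0.15, 0, 0, 0],
  [35, 0, 0, -0.28, 0, 0, 0],
  [35, 0, 0, -0.42, 0, 0, 0],
  [35, 0, 0, -0.54, 0, 0, 0],
  [35, 0, 0, -0.6, 0, 0, 0],
  [35, 0, 0, -0.6, 0, 0, 0],
])

```text
time_s: 32.95
position: [0.6173, 0.0384, 0.0906]
tcp_rot: [[0.923, 0.384, 0.003], [0.384, -0.923, -0.0], [0.003, 0.002, -1.0]]
force: [1.3, -0.4, -1.3]
opening: 0.571
grasp_force: 29.9
```

```bash
python3 -c "
from h import *
need(.504,.311,.08)"
```

```text
t 32.95 p [0.6173 0.0384 0.0906] open 49.7 grip 29.9 F [ 1.3 -0.4 -1.3]
 need [-0.    -2.46   0.085] yaw 22.57 tilt [ 3.4e-03 -4.0e-04 -1.0e+00]
```

Call:
drive_tool([
  [35, 0, -0.06, 0, 0, 0, 0],
  [35, 0, -0.16, 0, 0, 0, 0],
  [35, 0, -0.28, 0, 0, 0, 0],
  [35, 0, -0.41, 0, 0, 0, 0],
  [35, 0, -0.55, 0, 0, 0, 0],
  [35, 0, -0.68, 0, 0, 0, 0],
  [35, 0, -0.82, 0, 0, 0, 0],
])

```text
time_s: 33.65
position: [0.5778, 0.131, 0.0887]
tcp_rot: [[0.923, 0.384, -0.0], [0.384, -0.923, 0.0], [-0.0, -0.0, -1.0]]
force: [0.1, 1.4, -1.5]
opening: 0.566
grasp_force: 29.9
```

Call:
drive_tool([
  [35, 0, -0.13, 0, 0, 0, 0],
  [35, 0, -0.27, 0, 0, 0, 0],
  [35, 0, -0.41, 0, 0, 0, 0],
  [35, 0, -0.55, 0, 0, 0, 0],
  [35, 0, -0.68, 0, 0, 0, 0],
  [35, 0, -0.82, 0, 0, 0, 0],
])

```text
time_s: 34.25
position: [0.5403, 0.2214, 0.0888]
tcp_rot: [[0.923, 0.384, 0.0], [0.384, -0.923, 0.0], [0.0, 0.0, -1.0]]
force: [-0.3, -0.5, -1.3]
opening: 0.569
grasp_force: 29.9
```

Call:
drive_tool([
  [35, 0, -0.13, 0, 0, 0, 0],
  [35, 0, -0.27, 0, 0, 0, 0],
  [35, 0, -0.41, 0, 0, 0, 0],
  [35, 0, -0.55, 0, 0, 0, 0],
  [35, 0, -0.68, 0, 0, 0, 0],
  [35, 0, -0.78, 0, 0, 0, 0],
  [35, 0, -0.82, 0, 0, 0, 0],
  [35, 0, -0.82, 0, 0, 0, 0],
])

```text
time_s: 35.05
position: [0.5027, 0.3117, 0.0887]
tcp_rot: [[0.923, 0.385, 0.0], [0.385, -0.923, -0.0], [0.0, 0.0, -1.0]]
force: [1.0, -0.3, -1.5]
opening: 0.568
grasp_force: 29.9
```

```bash
python3 -c "
from h import *
need(.504,.311,.0115)
for n in('side','top'):
  c=cap(n);W=cloud(c);g=np.nan_to_num(W,nan=-9);zt=read_state()['position'][2]+.0187+.0146
  h=cv2.cvtColor(c['color'],cv2.COLOR_BGR2HSV)
  m=(abs(g[...,2]-zt)<.008)&(np.hypot(g[...,0]-.504,g[...,1]-.311)<.05)
  q=W[m];print(n,len(q),q.mean(0) if len(q) else '', cv2.minEnclosingCircle(q[:,:2].astype(np.float32)) if len(q) else '')
  if n=='side': cv2.imwrite('pics/s3.png',cv2.resize(c['color'][60:220,130:350],(770,560)))"
```

```text
t 35.05 p [0.5027 0.3117 0.0887] open 49.4 grip 29.9 F [ 1.  -0.3 -1.5]
 need [0.008 0.01  0.644] yaw 22.63 tilt [ 1.e-04 -1.e-04 -1.e+00]
side 214 [0.49249761 0.30386571 0.12234623] ((0.4938910901546478, 0.30793750286102295), 0.03837880119681358)
top 128 [0.50216349 0.31079813 0.12173712] ((0.5001985430717468, 0.3175065219402313), 0.029000205919146538)
```

View pics/s3.png

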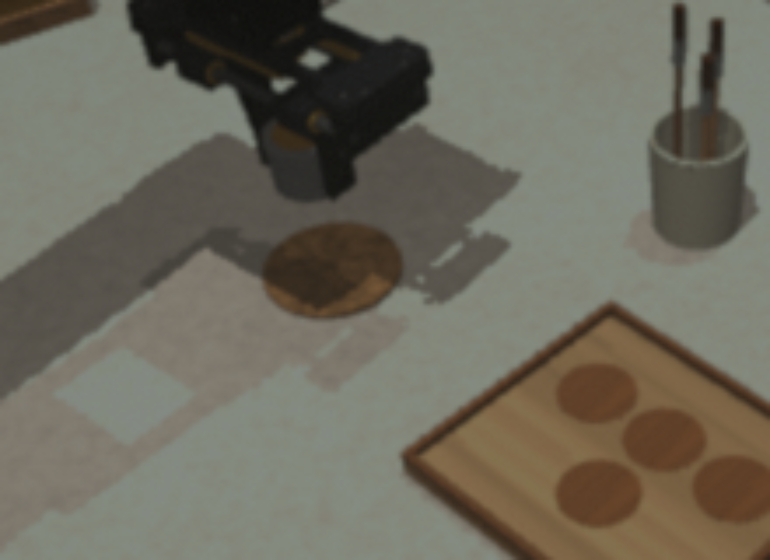

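The tin is held upright between the fingers at (300,160), above the mat at (333,270). Lowering.

Call:
drive_tool([
  [35, 0.007, 0.008, 0.1, 0, 0, 0],
  [35, 0.007, 0.008, 0.25, 0, 0, 0],
  [35, 0.007, 0.008, 0.4, 0, 0, 0],
  [35, 0.007, 0.008, 0.5, 0, 0, 0],
  [35, 0.007, 0.008, 0.57, 0, 0, 0],
  [35, 0.007, 0.008, 0.61, 0, 0, 0],
  [35, 0.007, 0.008, 0.625, 0, 0, 0],
  [35, 0.007, 0.008, 0.63, 0, 0, 0],
])

```text
time_s: 35.95
position: [0.5044, 0.3106, 0.0133]
tcp_rot: [[0.923, 0.384, 0.001], [0.384, -0.923, 0.0], [0.001, 0.0, -1.0]]
force: [0.6, -0.4, -0.6]
opening: 0.572
grasp_force: 29.9
```

Call:
drive_tool([
  [35, 0, 0, 0.004, 0, 0, 0],
  [35, 0, 0, 0.008, 0, 0, 0],
  [35, 0, 0, 0.012, 0, 0, 0],
  [35, 0, 0, 0.012, 0, 0, 0],
])

```text
time_s: 36.35
position: [0.5042, 0.3106, 0.0119]
tcp_rot: [[0.923, 0.384, 0.0], [0.384, -0.923, 0.0], [0.0, 0.0, -1.0]]
force: [0.0, -0.4, -0.8]
opening: 0.567
grasp_force: 29.9
```

```bash
python3 -c "
from h import *
need(.504,.311,.01)"
```

```text
t 36.35 p [0.5042 0.3106 0.0119] open 49.3 grip 29.9 F [ 0.  -0.4 -0.8]
 need [-0.    -0.004  0.016] yaw 22.57 tilt [ 3.e-04  1.e-04 -1.e+00]
```

Call:
drive_tool([
  [35, 0, 0, 0.004, 0, 0, 0],
  [35, 0, 0, 0.008, 0, 0, 0],
  [35, 0, 0, 0.012, 0, 0, 0],
  [35, 0, 0, 0.016, 0, 0, 0],
  [35, 0, 0, 0.016, 0, 0, 0],
])

```text
time_s: 36.85
position: [0.5041, 0.3105, 0.0098]
tcp_rot: [[0.923, 0.384, -0.0], [0.384, -0.923, -0.0], [-0.0, -0.0, -1.0]]
force: [0.2, -0.0, -2.4]
opening: 0.571
grasp_force: 29.9
```

Call:
drive_tool([
  [35, 0, 0, 0.004, 0, 0, 0],
  [35, 0, 0, 0.008, 0, 0, 0],
  [35, 0, 0, 0.008, 0, 0, 0],
])

```text
time_s: 37.15
position: [0.5041, 0.3105, 0.0097]
tcp_rot: [[0.923, 0.384, 0.0], [0.384, -0.923, 0.0], [0.0, 0.0, -1.0]]
force: [-1.9, -1.1, 4.9]
opening: 0.571
grasp_force: 30.0
```

Call:
drive_tool([
  [80, 0, 0, 0, 0, 0, 0],
  [80, 0, 0, 0, 0, 0, 0],
  [80, 0, 0, 0, 0, 0, 0],
  [80, 0, 0, 0, 0, 0, 0],
])

```text
time_s: 37.55
position: [0.5042, 0.3106, 0.0087]
tcp_rot: [[0.923, 0.384, 0.0], [0.384, -0.923, 0.0], [0.0, 0.0, -1.0]]
force: [-0.1, -0.2, 0.2]
opening: 0.845
grasp_force: 0.0
```

Call:
drive_tool([
  [80, 0, 0, -0.08, 0, 0, 0],
  [80, 0, 0, -0.25, 0, 0, 0],
  [80, 0, 0, -0.5, 0, 0, 0],
  [80, 0, 0, -0.75, 0, 0, 0],
  [80, 0, 0, -1, 0, 0, 0],
])

```text
time_s: 38.05
position: [0.504, 0.3105, 0.1305]
tcp_rot: [[0.923, 0.384, 0.0], [0.384, -0.923, 0.0], [0.0, -0.0, -1.0]]
force: [0.3, 0.4, -0.7]
opening: 0.919
grasp_force: 0.0
```

Call:
drive_tool([
  [80, -0.09, 0.19, -0.2, 0, 0, 0],
  [80, -0.18, 0.38, -0.4, 0, 0, 0],
  [80, -0.27, 0.57, -0.6, 0, 0, 0],
  [80, -0.36, 0.76, -0.75, 0, 0, 0],
  [80, -0.449, 0.96, -0.83, 0, 0, 0],
])

```text
time_s: 38.55
position: [0.4991, 0.1828, 0.231]
tcp_rot: [[0.923, 0.384, 0.004], [0.384, -0.923, 0.001], [0.004, 0.001, -1.0]]
force: [0.4, -0.1, 0.3]
opening: 0.922
grasp_force: 0.0
```

Call:
drive_tool([
  [70, -0.09, 0.19, 0, 0, 0, 0],
  [70, -0.18, 0.38, 0, 0, 0, 0],
  [70, -0.27, 0.57, 0, 0, 0, 0],
  [70, -0.36, 0.76, 0, 0, 0, 0],
  [70, -0.449, 0.96, 0, 0, 0, 0],
])

```text
time_s: 39.05
position: [0.4926, 0.0555, 0.2291]
tcp_rot: [[0.923, 0.384, 0.001], [0.384, -0.923, -0.0], [0.001, 0.0, -1.0]]
force: [0.6, 0.2, 0.3]
opening: 0.807
grasp_force: 0.0
```

Call:
drive_tool([
  [70, -0.09, 0.19, 0, 0, 0, 0],
  [70, -0.18, 0.38, 0, 0, 0, 0],
  [70, -0.27, 0.57, 0, 0, 0, 0],
  [70, -0.36, 0.76, 0, 0, 0, 0],
  [70, -0.449, 0.96, 0, 0, 0, 0],
])

```text
time_s: 39.55
position: [0.4871, -0.0715, 0.2291]
tcp_rot: [[0.923, 0.384, 0.001], [0.384, -0.923, -0.0], [0.0, 0.0, -1.0]]
force: [0.1, 0.5, 0.1]
opening: 0.804
grasp_force: 0.0
```

```bash
python3 -c "
from h import *
need(.4761,-.3248,.2275)
for n in('side','top'):
  c=cap(n);W=cloud(c);g=np.nan_to_num(W,nan=-9)
  m=(abs(g[...,2]-.043)<.005)&(np.hypot(g[...,0]-.504,g[...,1]-.311)<.05)
  q=W[m];print(n,len(q),q.mean(0) if len(q) else '', cv2.minEnclosingCircle(q[:,:2].astype(np.float32)) if len(q) else '')
cv2.imwrite('pics/t4.png',c['color'])"
```

```text
t 39.55 p [ 0.4871 -0.0715  0.2291] open 70.0 grip 0.0 F [0.1 0.5 0.1]
 need [-0.895  1.914  0.013] yaw 22.57 tilt [ 6.e-04 -1.e-04 -1.e+00]
side 171 [0.49619082 0.30694467 0.04354158] ((0.5050684809684753, 0.3099807798862457), 0.027431685477495193)
top 462 [0.50498051 0.30856099 0.04276124] ((0.5051687359809875, 0.3090783357620239), 0.02639820985496044)
```

View pics/t4.png

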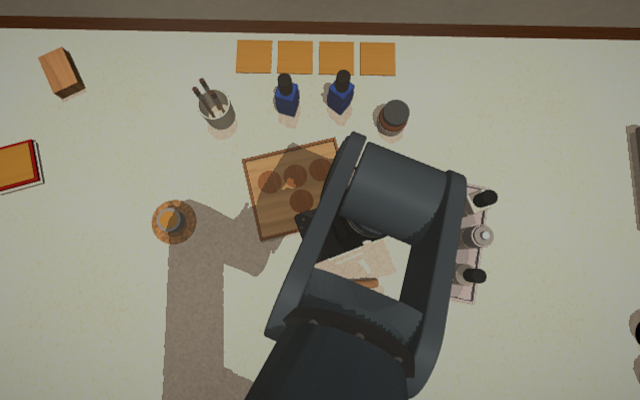

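The tin sits centred on the mat (172,221) and the containers are in the tray at right. Fetching the can.

Call:
drive_tool([
  [70, -0.09, 0.19, 0, 0, 0, 0],
  [70, -0.18, 0.38, 0, 0, 0, 0],
  [70, -0.27, 0.57, 0, 0, 0, 0],
  [70, -0.36, 0.76, 0, 0, 0, 0],
  [70, -0.448, 0.957, 0, 0, 0, 0],
])

```text
time_s: 40.15
position: [0.4817, -0.1972, 0.2289]
tcp_rot: [[0.923, 0.384, 0.0], [0.384, -0.923, 0.0], [0.0, -0.0, -1.0]]
force: [0.5, 0.6, -0.2]
opening: 0.811
grasp_force: 0.0
```

Call:
drive_tool([
  [70, -0.09, 0.19, 0, 0, 0, 0],
  [70, -0.18, 0.38, 0, 0, 0, 0],
  [70, -0.27, 0.57, 0, 0, 0, 0],
  [70, -0.36, 0.76, 0, 0, 0, 0],
  [70, -0.42, 0.9, 0, 0, 0, 0],
  [70, -0.448, 0.957, 0, 0, 0, 0],
  [70, -0.448, 0.957, 0, 0, 0, 0],
])

```text
time_s: 40.85
position: [0.4763, -0.3242, 0.2284]
tcp_rot: [[0.924, 0.383, 0.0], [0.383, -0.924, 0.0], [0.0, -0.0, -1.0]]
force: [0.9, 0.0, -0.1]
opening: 0.805
grasp_force: 0.0
```

```bash
python3 -c "
from h import *
need(.4761,-.3248,.1085)"
```

```text
t 40.85 p [ 0.4763 -0.3242  0.2284] open 70.1 grip 0.0 F [ 0.9  0.  -0.1]
 need [-0.004  0.004  0.999] yaw 22.51 tilt [ 1.e-04  4.e-04 -1.e+00]
```

Call:
drive_tool([
  [70, 0, 0, 0.15, 0, 0, 0],
  [70, 0, 0, 0.35, 0, 0, 0],
  [70, 0, 0, 0.57, 0, 0, 0],
  [70, 0, 0, 0.77, 0, 0, 0],
  [70, 0, 0, 0.92, 0, 0, 0],
  [70, 0, 0, 0.99, 0, 0, 0],
  [70, 0, 0, 0.99, 0, 0, 0],
  [70, 0, 0, 0.99, 0, 0, 0],
])

```text
time_s: 41.65
position: [0.4768, -0.3237, 0.1103]
tcp_rot: [[0.923, 0.384, 0.001], [0.384, -0.923, -0.001], [0.0, 0.001, -1.0]]
force: [0.5, 0.5, -0.1]
opening: 0.8
grasp_force: 0.0
```

```bash
python3 -c "
from h import *
need(.4761,-.3248,.1085)"
```

```text
t 41.65 p [ 0.4768 -0.3237  0.1103] open 69.6 grip 0.0 F [ 0.5  0.5 -0.1]
 need [-0.009  0.006  0.015] yaw 22.59 tilt [ 7.e-04 -5.e-04 -1.e+00]
```

Call:
drive_tool([
  [25, 0, 0, 0, 0, 0, 0],
  [25, 0, 0, 0, 0, 0, 0],
  [25, 0, 0, 0, 0, 0, 0],
  [25, 0, 0, 0, 0, 0, 0],
  [25, 0, 0, 0, 0, 0, 0],
  [25, 0, 0, 0, 0, 0, 0],
])

```text
time_s: 42.25
position: [0.4764, -0.3241, 0.11]
tcp_rot: [[0.924, 0.384, 0.0], [0.384, -0.924, -0.0], [0.0, 0.0, -1.0]]
force: [-0.4, 0.8, 3.1]
opening: 0.497
grasp_force: 30.0
```

Call:
drive_tool([
  [25, 0, 0, -0.06, 0, 0, 0],
  [25, 0, 0, -0.2, 0, 0, 0],
  [25, 0, 0, -0.38, 0, 0, 0],
  [25, 0, 0, -0.56, 0, 0, 0],
  [25, 0, 0, -0.74, 0, 0, 0],
  [25, 0, 0, -0.9, 0, 0, 0],
  [25, 0, 0, -1, 0, 0, 0],
])

```text
time_s: 42.95
position: [0.4764, -0.3241, 0.231]
tcp_rot: [[0.923, 0.384, 0.001], [0.384, -0.923, -0.001], [0.001, 0.001, -1.0]]
force: [-0.1, -1.1, -2.7]
opening: 0.5
grasp_force: 30.0
```

```bash
python3 -c "
from h import *
need(*T['can'],.29)"
```

```text
t 42.95 p [ 0.4764 -0.3241  0.231 ] open 43.5 grip 30.0 F [-0.1 -1.1 -2.7]
 need [ 1.74  -2.443 -0.494] yaw 22.56 tilt [ 1.e-03 -9.e-04 -1.e+00]
```

Call:
drive_tool([
  [25, 0, 0, -0.15, 0, 0, 0],
  [25, 0.05, -0.07, -0.3, 0, 0, 0],
  [25, 0.12, -0.17, -0.42, 0, 0, 0],
  [25, 0.21, -0.29, -0.494, 0, 0, 0],
  [25, 0.3, -0.42, -0.494, 0, 0, 0],
  [25, 0.39, -0.55, -0.494, 0, 0, 0],
  [25, 0.48, -0.68, -0.494, 0, 0, 0],
  [25, 0.58, -0.814, -0.494, 0, 0, 0],
])

```text
time_s: 43.75
position: [0.5027, -0.2047, 0.2884]
tcp_rot: [[0.923, 0.384, -0.002], [0.384, -0.923, 0.001], [-0.001, -0.002, -1.0]]
force: [-0.1, 0.2, -3.3]
opening: 0.495
grasp_force: 30.0
```

Call:
drive_tool([
  [25, 0.1, -0.14, 0, 0, 0, 0],
  [25, 0.2, -0.28, 0, 0, 0, 0],
  [25, 0.3, -0.42, 0, 0, 0, 0],
  [25, 0.4, -0.56, 0, 0, 0, 0],
  [25, 0.49, -0.69, 0, 0, 0, 0],
  [25, 0.58, -0.814, 0, 0, 0, 0],
])

```text
time_s: 44.35
position: [0.5291, -0.0877, 0.2884]
tcp_rot: [[0.923, 0.385, -0.002], [0.385, -0.923, 0.001], [-0.001, -0.002, -1.0]]
force: [-0.3, -0.6, -1.3]
opening: 0.495
grasp_force: 30.0
```

Call:
drive_tool([
  [25, 0.1, -0.14, 0, 0, 0, 0],
  [25, 0.2, -0.28, 0, 0, 0, 0],
  [25, 0.3, -0.42, 0, 0, 0, 0],
  [25, 0.4, -0.56, 0, 0, 0, 0],
  [25, 0.49, -0.69, 0, 0, 0, 0],
  [25, 0.55, -0.77, 0, 0, 0, 0],
  [25, 0.58, -0.814, 0, 0, 0, 0],
  [25, 0.58, -0.814, 0, 0, 0, 0],
])

```text
time_s: 45.15
position: [0.5564, 0.0277, 0.2887]
tcp_rot: [[0.923, 0.385, -0.001], [0.385, -0.923, 0.0], [-0.001, -0.0, -1.0]]
force: [-0.2, -0.4, -3.3]
opening: 0.499
grasp_force: 30.0
```

```bash
python3 -c "
from h import *
need(.557,.027,.117)"
```

```text
t 45.15 p [0.5564 0.0277 0.2887] open 43.4 grip 30.0 F [-0.2 -0.4 -3.3]
 need [0.004 0.008 1.431] yaw 22.65 tilt [-7.e-04  0.e+00 -1.e+00]
```

Call:
drive_tool([
  [25, 0, 0.004, 0.1, 0, 0, 0],
  [25, 0, 0.004, 0.3, 0, 0, 0],
  [25, 0, 0.004, 0.5, 0, 0, 0],
  [25, 0, 0.004, 0.7, 0, 0, 0],
  [25, 0, 0.004, 0.88, 0, 0, 0],
  [25, 0, 0.004, 1, 0, 0, 0],
])

```text
time_s: 45.75
position: [0.5554, 0.0253, 0.1664]
tcp_rot: [[0.924, 0.382, -0.004], [0.382, -0.924, 0.0], [-0.003, -0.002, -1.0]]
force: [-0.8, -0.1, -1.9]
opening: 0.496
grasp_force: 30.0
```

Call:
drive_tool([
  [25, 0, 0, 0.12, 0, 0, 0],
  [25, 0, 0, 0.24, 0, 0, 0],
  [25, 0, 0, 0.33, 0, 0, 0],
  [25, 0, 0, 0.38, 0, 0, 0],
  [25, 0, 0, 0.4, 0, 0, 0],
  [25, 0, 0, 0.41, 0, 0, 0],
  [25, 0, 0, 0.41, 0, 0, 0],
  [25, 0, 0, 0.41, 0, 0, 0],
])

```text
time_s: 46.55
position: [0.5573, 0.0263, 0.1203]
tcp_rot: [[0.923, 0.384, 0.001], [0.384, -0.923, -0.0], [0.001, 0.001, -1.0]]
force: [0.2, -0.6, -1.7]
opening: 0.501
grasp_force: 30.0
```

```bash
python3 -c "
from h import *
need(.557,.027,.117)"
```

```text
t 46.55 p [0.5573 0.0263 0.1203] open 43.6 grip 30.0 F [ 0.2 -0.6 -1.7]
 need [-0.    -0.006  0.027] yaw 22.57 tilt [ 1.3e-03 -2.0e-04 -1.0e+00]
```

Call:
drive_tool([
  [25, 0, -0.004, 0.006, 0, 0, 0],
  [25, 0, -0.004, 0.012, 0, 0, 0],
  [25, 0, -0.004, 0.018, 0, 0, 0],
  [25, 0, -0.004, 0.022, 0, 0, 0],
  [25, 0, -0.004, 0.026, 0, 0, 0],
  [25, 0, -0.004, 0.026, 0, 0, 0],
])

```text
time_s: 47.15
position: [0.5568, 0.0268, 0.117]
tcp_rot: [[0.923, 0.384, 0.0], [0.384, -0.923, 0.0], [0.0, 0.0, -1.0]]
force: [-0.4, -0.2, 1.9]
opening: 0.501
grasp_force: 30.0
```

Call:
drive_tool([
  [70, 0, 0, 0, 0, 0, 0],
  [70, 0, 0, 0, 0, 0, 0],
  [70, 0, 0, 0, 0, 0, 0],
  [70, 0, 0, 0, 0, 0, 0],
])

```text
time_s: 47.55
position: [0.5568, 0.0267, 0.1166]
tcp_rot: [[0.923, 0.384, 0.0], [0.384, -0.923, -0.0], [0.0, 0.0, -1.0]]
force: [0.5, -0.7, 0.5]
opening: 0.756
grasp_force: 0.0
```

Call:
drive_tool([
  [70, 0, 0, -0.1, 0, 0, 0],
  [70, 0, 0, -0.3, 0, 0, 0],
  [70, 0, 0, -0.55, 0, 0, 0],
  [70, 0, 0, -0.8, 0, 0, 0],
  [70, 0, 0, -0.94, 0, 0, 0],
  [70, 0, 0, -0.94, 0, 0, 0],
])

```text
time_s: 48.15
position: [0.5588, 0.0265, 0.2331]
tcp_rot: [[0.923, 0.384, 0.008], [0.384, -0.923, -0.001], [0.007, 0.004, -1.0]]
force: [-0.2, 0.7, -0.8]
opening: 0.804
grasp_force: 0.0
```

Call:
drive_tool([
  [60, -0.08, 0.18, 0, 0, 0, 0],
  [60, -0.16, 0.37, 0, 0, 0, 0],
  [60, -0.24, 0.56, 0, 0, 0, 0],
  [60, -0.32, 0.75, 0, 0, 0, 0],
  [60, -0.407, 0.928, 0, 0, 0, 0],
])

```text
time_s: 48.65
position: [0.5536, -0.0956, 0.2284]
tcp_rot: [[0.923, 0.384, -0.002], [0.384, -0.923, 0.001], [-0.001, -0.001, -1.0]]
force: [0.9, 0.4, 0.0]
opening: 0.688
grasp_force: 0.0
```

Call:
drive_tool([
  [60, -0.08, 0.18, 0, 0, 0, 0],
  [60, -0.16, 0.37, 0, 0, 0, 0],
  [60, -0.24, 0.56, 0, 0, 0, 0],
  [60, -0.32, 0.75, 0, 0, 0, 0],
  [60, -0.407, 0.928, 0, 0, 0, 0],
])

```text
time_s: 49.15
position: [0.5513, -0.2171, 0.2283]
tcp_rot: [[0.924, 0.384, -0.002], [0.384, -0.924, 0.001], [-0.001, -0.002, -1.0]]
force: [-0.0, -0.1, 0.4]
opening: 0.689
grasp_force: 0.0
```

Call:
drive_tool([
  [60, -0.08, 0.18, 0, 0, 0, 0],
  [60, -0.16, 0.37, 0, 0, 0, 0],
  [60, -0.24, 0.56, 0, 0, 0, 0],
  [60, -0.32, 0.75, 0, 0, 0, 0],
  [60, -0.38, 0.87, 0, 0, 0, 0],
  [60, -0.407, 0.928, 0, 0, 0, 0],
  [60, -0.407, 0.928, 0, 0, 0, 0],
])

```text
time_s: 49.85
position: [0.5491, -0.3384, 0.2287]
tcp_rot: [[0.924, 0.383, -0.001], [0.383, -0.924, 0.001], [-0.0, -0.001, -1.0]]
force: [-0.5, -0.1, 0.0]
opening: 0.688
grasp_force: 0.0
```

```bash
python3 -c "
from h import *
need(.5499,-.3378,.117)
for n in('top','side'):
  c=cap(n);W=cloud(c);g=np.nan_to_num(W,nan=-9)
  for nm,(x,y),z in(('can',T['can'],.167),('sq',T['far'],.155)):
    q=W[(abs(g[...,2]-z)<.006)&(np.hypot(g[...,0]-x,g[...,1]-y)<.022)]
    if len(q)>5: print(n,nm,len(q),q.mean(0).round(4),cv2.minEnclosingCircle(q[:,:2].astype(np.float32)))
"
```

```text
t 49.85 p [ 0.5491 -0.3384  0.2287] open 59.8 grip 0.0 F [-0.5 -0.1  0. ]
 need [ 0.008 -0.001  0.931] yaw 22.5 tilt [-7.e-04  9.e-04 -1.e+00]
top can 44 [0.5565 0.026  0.1668] ((0.5558391809463501, 0.026099223643541336), 0.006742535158991814)
side can 54 [0.5557 0.0253 0.1665] ((0.5532649755477905, 0.02440406195819378), 0.015726972371339798)
side sq 346 [ 0.5488 -0.3387  0.1558] ((0.5500794053077698, -0.33775991201400757), 0.014738097786903381)
```

The can is back within about 1 mm. Taking the square bottle.

Call:
drive_tool([
  [60, 0.005, 0, 0.15, 0, 0, 0],
  [60, 0.005, 0, 0.35, 0, 0, 0],
  [60, 0.005, 0, 0.57, 0, 0, 0],
  [60, 0.005, 0, 0.76, 0, 0, 0],
  [60, 0.005, 0, 0.88, 0, 0, 0],
  [60, 0.005, 0, 0.931, 0, 0, 0],
  [60, 0.005, 0, 0.931, 0, 0, 0],
  [60, 0.005, 0, 0.931, 0, 0, 0],
])

```text
time_s: 50.75
position: [0.5508, -0.338, 0.1187]
tcp_rot: [[0.923, 0.384, 0.001], [0.384, -0.923, -0.001], [0.001, 0.002, -1.0]]
force: [0.7, -0.2, 0.6]
opening: 0.689
grasp_force: 0.0
```

Call:
drive_tool([
  [10, 0, 0, 0, 0, 0, 0],
  [10, 0, 0, 0, 0, 0, 0],
  [10, 0, 0, 0, 0, 0, 0],
  [10, 0, 0, 0, 0, 0, 0],
  [10, 0, 0, 0, 0, 0, 0],
  [10, 0, 0, 0, 0, 0, 0],
])

```text
time_s: 51.35
position: [0.5501, -0.3378, 0.1178]
tcp_rot: [[0.923, 0.384, 0.0], [0.384, -0.923, -0.0], [0.0, 0.0, -1.0]]
force: [-0.0, -0.0, 1.7]
opening: 0.32
grasp_force: 30.0
```

Call:
drive_tool([
  [10, 0, 0, -0.06, 0, 0, 0],
  [10, 0, 0, -0.2, 0, 0, 0],
  [10, 0, 0, -0.38, 0, 0, 0],
  [10, 0, 0, -0.56, 0, 0, 0],
  [10, 0, 0, -0.74, 0, 0, 0],
  [10, 0, 0, -0.9, 0, 0, 0],
  [10, 0, 0, -1, 0, 0, 0],
])

```text
time_s: 52.05
position: [0.5503, -0.3379, 0.2391]
tcp_rot: [[0.923, 0.384, 0.001], [0.384, -0.923, -0.001], [0.001, 0.001, -1.0]]
force: [0.4, 0.5, -2.7]
opening: 0.327
grasp_force: 30.0
```

```bash
python3 -c "
from h import *
need(.6307,-.0152,.302)"
```

```text
t 52.05 p [ 0.5503 -0.3379  0.2391] open 28.5 grip 30.0 F [ 0.4  0.5 -2.7]
 need [ 1.651 -2.225 -0.526] yaw 22.57 tilt [ 1.e-03 -9.e-04 -1.e+00]
```

Call:
drive_tool([
  [10, 0, 0, -0.15, 0, 0, 0],
  [10, 0.05, -0.07, -0.3, 0, 0, 0],
  [10, 0.12, -0.16, -0.45, 0, 0, 0],
  [10, 0.2, -0.27, -0.526, 0, 0, 0],
  [10, 0.29, -0.39, -0.526, 0, 0, 0],
  [10, 0.38, -0.51, -0.526, 0, 0, 0],
  [10, 0.47, -0.63, -0.526, 0, 0, 0],
  [10, 0.55, -0.742, -0.526, 0, 0, 0],
])

```text
time_s: 52.85
position: [0.5768, -0.228, 0.2996]
tcp_rot: [[0.923, 0.384, -0.002], [0.384, -0.923, 0.001], [-0.001, -0.002, -1.0]]
force: [-0.0, 0.1, -3.5]
opening: 0.325
grasp_force: 30.0
```

Call:
drive_tool([
  [10, 0.09, -0.12, 0, 0, 0, 0],
  [10, 0.18, -0.24, 0, 0, 0, 0],
  [10, 0.27, -0.37, 0, 0, 0, 0],
  [10, 0.37, -0.5, 0, 0, 0, 0],
  [10, 0.46, -0.62, 0, 0, 0, 0],
  [10, 0.55, -0.742, 0, 0, 0, 0],
])

```text
time_s: 53.45
position: [0.604, -0.1212, 0.3007]
tcp_rot: [[0.923, 0.384, -0.0], [0.384, -0.923, -0.0], [-0.0, 0.0, -1.0]]
force: [-0.0, -0.0, -3.9]
opening: 0.324
grasp_force: 30.0
```

Call:
drive_tool([
  [10, 0.09, -0.12, 0, 0, 0, 0],
  [10, 0.18, -0.24, 0, 0, 0, 0],
  [10, 0.27, -0.37, 0, 0, 0, 0],
  [10, 0.37, -0.5, 0, 0, 0, 0],
  [10, 0.46, -0.62, 0, 0, 0, 0],
  [10, 0.52, -0.7, 0, 0, 0, 0],
  [10, 0.55, -0.742, 0, 0, 0, 0],
  [10, 0.55, -0.742, 0, 0, 0, 0],
])

```text
time_s: 54.25
position: [0.6305, -0.0144, 0.3007]
tcp_rot: [[0.923, 0.385, -0.0], [0.385, -0.923, -0.0], [-0.0, 0.0, -1.0]]
force: [-0.5, -0.1, -2.9]
opening: 0.323
grasp_force: 30.0
```

```bash
python3 -c "
from h import *
need(.6307,-.0152,.1248)"
```

```text
t 54.25 p [ 0.6305 -0.0144  0.3007] open 28.1 grip 30.0 F [-0.5 -0.1 -2.9]
 need [-1.000e-03  7.000e-03  1.466e+00] yaw 22.63 tilt [-1.e-04 -2.e-04 -1.e+00]
```

Call:
drive_tool([
  [10, 0, 0.003, 0.1, 0, 0, 0],
  [10, 0, 0.003, 0.3, 0, 0, 0],
  [10, 0, 0.003, 0.5, 0, 0, 0],
  [10, 0, 0.003, 0.7, 0, 0, 0],
  [10, 0, 0.003, 0.88, 0, 0, 0],
  [10, 0, 0.003, 1, 0, 0, 0],
])

```text
time_s: 54.85
position: [0.629, -0.0165, 0.1779]
tcp_rot: [[0.924, 0.382, -0.004], [0.382, -0.924, 0.0], [-0.004, -0.002, -1.0]]
force: [0.2, 0.0, -3.7]
opening: 0.328
grasp_force: 30.0
```

Call:
drive_tool([
  [10, 0, 0, 0.12, 0, 0, 0],
  [10, 0, 0, 0.25, 0, 0, 0],
  [10, 0, 0, 0.35, 0, 0, 0],
  [10, 0, 0, 0.41, 0, 0, 0],
  [10, 0, 0, 0.44, 0, 0, 0],
  [10, 0, 0, 0.45, 0, 0, 0],
  [10, 0, 0, 0.45, 0, 0, 0],
  [10, 0, 0, 0.45, 0, 0, 0],
])

```text
time_s: 55.65
position: [0.6311, -0.0155, 0.1275]
tcp_rot: [[0.923, 0.384, 0.001], [0.384, -0.923, -0.0], [0.001, 0.001, -1.0]]
force: [-0.3, 0.0, -2.7]
opening: 0.326
grasp_force: 30.0
```

```bash
python3 -c "
from h import *
need(.6307,-.0152,.1248)"
```

```text
t 55.65 p [ 0.6311 -0.0155  0.1275] open 28.4 grip 30.0 F [-0.3  0.  -2.7]
 need [-0.002 -0.004  0.023] yaw 22.57 tilt [ 1.5e-03 -3.0e-04 -1.0e+00]
```

Call:
drive_tool([
  [10, 0, 0, 0.005, 0, 0, 0],
  [10, 0, 0, 0.01, 0, 0, 0],
  [10, 0, 0, 0.015, 0, 0, 0],
  [10, 0, 0, 0.019, 0, 0, 0],
  [10, 0, 0, 0.022, 0, 0, 0],
  [10, 0, 0, 0.022, 0, 0, 0],
])

```text
time_s: 56.25
position: [0.6308, -0.0154, 0.1248]
tcp_rot: [[0.923, 0.384, 0.001], [0.384, -0.923, -0.0], [0.001, 0.0, -1.0]]
force: [-1.4, 0.7, 2.2]
opening: 0.328
grasp_force: 30.0
```

Call:
drive_tool([
  [60, 0, 0, 0, 0, 0, 0],
  [60, 0, 0, 0, 0, 0, 0],
  [60, 0, 0, 0, 0, 0, 0],
  [60, 0, 0, 0, 0, 0, 0],
])

```text
time_s: 56.65
position: [0.6307, -0.0155, 0.1241]
tcp_rot: [[0.923, 0.384, 0.0], [0.384, -0.923, -0.0], [0.0, 0.0, -1.0]]
force: [-0.4, -0.5, 0.5]
opening: 0.603
grasp_force: 0.0
```

Call:
drive_tool([
  [60, 0, 0, -0.1, 0, 0, 0],
  [60, 0, 0, -0.3, 0, 0, 0],
  [60, 0, 0, -0.55, 0, 0, 0],
  [60, 0, 0, -0.8, 0, 0, 0],
  [60, 0, 0, -0.87, 0, 0, 0],
  [60, 0, 0, -0.87, 0, 0, 0],
])

```text
time_s: 57.25
position: [0.6316, -0.0156, 0.2307]
tcp_rot: [[0.923, 0.384, 0.004], [0.384, -0.923, -0.001], [0.004, 0.002, -1.0]]
force: [0.6, 0.2, -0.5]
opening: 0.683
grasp_force: 0.0
```

Call:
drive_tool([
  [60, -0.18, 0.1, 0, 0, 0, 0],
  [60, -0.36, 0.2, 0, 0, 0, 0],
  [60, -0.54, 0.31, 0, 0, 0, 0],
  [60, -0.72, 0.41, 0, 0, 0, 0],
  [60, -0.901, 0.514, 0, 0, 0, 0],
])

```text
time_s: 57.75
position: [0.5525, -0.1141, 0.2266]
tcp_rot: [[0.923, 0.384, -0.004], [0.384, -0.923, 0.002], [-0.003, -0.003, -1.0]]
force: [0.0, 1.0, 0.1]
opening: 0.689
grasp_force: 0.0
```

Call:
drive_tool([
  [60, -0.18, 0.1, 0, 0, 0, 0],
  [60, -0.36, 0.2, 0, 0, 0, 0],
  [60, -0.54, 0.31, 0, 0, 0, 0],
  [60, -0.72, 0.41, 0, 0, 0, 0],
  [60, -0.901, 0.514, 0, 0, 0, 0],
])

```text
time_s: 58.25
position: [0.4765, -0.2123, 0.2268]
tcp_rot: [[0.923, 0.384, -0.003], [0.384, -0.923, 0.002], [-0.002, -0.003, -1.0]]
force: [0.4, 0.5, -1.1]
opening: 0.691
grasp_force: 0.0
```

Call:
drive_tool([
  [60, -0.18, 0.1, 0, 0, 0, 0],
  [60, -0.36, 0.2, 0, 0, 0, 0],
  [60, -0.54, 0.31, 0, 0, 0, 0],
  [60, -0.72, 0.41, 0, 0, 0, 0],
  [60, -0.84, 0.48, 0, 0, 0, 0],
  [60, -0.901, 0.514, 0, 0, 0, 0],
  [60, -0.901, 0.514, 0, 0, 0, 0],
])

```text
time_s: 58.95
position: [0.4011, -0.3108, 0.2275]
tcp_rot: [[0.924, 0.382, -0.001], [0.382, -0.924, 0.002], [-0.001, -0.002, -1.0]]
force: [0.3, 0.8, 0.4]
opening: 0.69
grasp_force: 0.0
```

```bash
python3 -c "
from h import *
need(.4024,-.311,.117)
for n in('top','side'):
  c=cap(n);W=cloud(c);g=np.nan_to_num(W,nan=-9)
  for nm,(x,y),z in(('can',T['can'],.167),('sq',T['sq'],.162)):
    q=W[(abs(g[...,2]-z)<.006)&(np.hypot(g[...,0]-x,g[...,1]-y)<.022)]
    if len(q)>5: print(n,nm,len(q),q.mean(0).round(4),cv2.minEnclosingCircle(q[:,:2].astype(np.float32)))
"
```

```text
t 58.95 p [ 0.4011 -0.3108  0.2275] open 60.1 grip 0.0 F [0.3 0.8 0.4]
 need [0.01  0.007 0.921] yaw 22.46 tilt [-0.0015  0.0019 -1.    ]
top can 48 [0.5563 0.0259 0.1664] ((0.5537639856338501, 0.02621145360171795), 0.011491500772535801)
top sq 172 [ 0.6296 -0.0169  0.1616] ((0.6300264596939087, -0.017030898481607437), 0.014623235911130905)
```

Call:
drive_tool([
  [60, 0.004, 0.003, 0.15, 0, 0, 0],
  [60, 0.004, 0.003, 0.35, 0, 0, 0],
  [60, 0.004, 0.003, 0.57, 0, 0, 0],
  [60, 0.004, 0.003, 0.76, 0, 0, 0],
  [60, 0.004, 0.003, 0.87, 0, 0, 0],
  [60, 0.004, 0.003, 0.915, 0, 0, 0],
  [60, 0.004, 0.003, 0.915, 0, 0, 0],
  [60, 0.004, 0.003, 0.915, 0, 0, 0],
])

```text
time_s: 59.85
position: [0.4032, -0.3109, 0.1193]
tcp_rot: [[0.923, 0.384, 0.001], [0.384, -0.923, -0.001], [0.0, 0.001, -1.0]]
force: [0.5, 0.6, 0.3]
opening: 0.69
grasp_force: 0.0
```

Call:
drive_tool([
  [10, 0, 0, 0, 0, 0, 0],
  [10, 0, 0, 0, 0, 0, 0],
  [10, 0, 0, 0, 0, 0, 0],
  [10, 0, 0, 0, 0, 0, 0],
  [10, 0, 0, 0, 0, 0, 0],
  [10, 0, 0, 0, 0, 0, 0],
])

```text
time_s: 60.45
position: [0.4025, -0.3107, 0.1189]
tcp_rot: [[0.924, 0.384, -0.0], [0.384, -0.924, 0.0], [-0.0, -0.0, -1.0]]
force: [-0.1, 1.1, 1.8]
opening: 0.301
grasp_force: 30.0
```

Call:
drive_tool([
  [10, 0, 0, -0.06, 0, 0, 0],
  [10, 0, 0, -0.2, 0, 0, 0],
  [10, 0, 0, -0.38, 0, 0, 0],
  [10, 0, 0, -0.56, 0, 0, 0],
  [10, 0, 0, -0.74, 0, 0, 0],
  [10, 0, 0, -0.9, 0, 0, 0],
  [10, 0, 0, -1, 0, 0, 0],
])

```text
time_s: 61.15
position: [0.4028, -0.3111, 0.2403]
tcp_rot: [[0.923, 0.384, 0.001], [0.384, -0.923, -0.001], [0.0, 0.002, -1.0]]
force: [0.3, -0.2, -2.8]
opening: 0.307
grasp_force: 30.0
```

```bash
python3 -c "
from h import *
need(.5973,.0957,.302)"
```

```text
t 61.15 p [ 0.4028 -0.3111  0.2403] open 26.7 grip 30.0 F [ 0.3 -0.2 -2.8]
 need [ 2.798 -2.508 -0.517] yaw 22.56 tilt [ 0.0011 -0.0013 -1.    ]
```

Call:
drive_tool([
  [10, 0.03, -0.03, -0.15, 0, 0, 0],
  [10, 0.1, -0.09, -0.3, 0, 0, 0],
  [10, 0.22, -0.2, -0.45, 0, 0, 0],
  [10, 0.36, -0.32, -0.517, 0, 0, 0],
  [10, 0.5, -0.45, -0.517, 0, 0, 0],
  [10, 0.64, -0.57, -0.517, 0, 0, 0],
  [10, 0.78, -0.7, -0.517, 0, 0, 0],
  [10, 0.933, -0.836, -0.517, 0, 0, 0],
])

```text
time_s: 61.95
position: [0.4672, -0.1743, 0.3006]
tcp_rot: [[0.924, 0.383, -0.001], [0.383, -0.924, 0.0], [-0.001, -0.001, -1.0]]
force: [-0.1, -0.4, -3.1]
opening: 0.301
grasp_force: 30.0
```

Call:
drive_tool([
  [10, 0.14, -0.12, 0, 0, 0, 0],
  [10, 0.28, -0.25, 0, 0, 0, 0],
  [10, 0.42, -0.38, 0, 0, 0, 0],
  [10, 0.56, -0.5, 0, 0, 0, 0],
  [10, 0.7, -0.62, 0, 0, 0, 0],
  [10, 0.82, -0.73, 0, 0, 0, 0],
  [10, 0.933, -0.836, 0, 0, 0, 0],
])

```text
time_s: 62.65
position: [0.5321, -0.0386, 0.3005]
tcp_rot: [[0.923, 0.384, -0.001], [0.384, -0.923, 0.0], [-0.001, -0.001, -1.0]]
force: [-0.3, -0.3, -2.7]
opening: 0.302
grasp_force: 30.0
```

Call:
drive_tool([
  [10, 0.14, -0.12, 0, 0, 0, 0],
  [10, 0.28, -0.25, 0, 0, 0, 0],
  [10, 0.43, -0.38, 0, 0, 0, 0],
  [10, 0.58, -0.52, 0, 0, 0, 0],
  [10, 0.74, -0.66, 0, 0, 0, 0],
  [10, 0.87, -0.78, 0, 0, 0, 0],
  [10, 0.933, -0.836, 0, 0, 0, 0],
  [10, 0.933, -0.836, 0, 0, 0, 0],
])

```text
time_s: 63.45
position: [0.5972, 0.0968, 0.3003]
tcp_rot: [[0.923, 0.385, -0.001], [0.385, -0.923, -0.0], [-0.001, -0.0, -1.0]]
force: [-0.2, -0.5, -2.7]
opening: 0.301
grasp_force: 30.0
```

```bash
python3 -c "
from h import *
need(.5973,.0957,.126)"
```

```text
t 63.45 p [0.5972 0.0968 0.3003] open 26.2 grip 30.0 F [-0.2 -0.5 -2.7]
 need [-1.000e-03  9.000e-03  1.453e+00] yaw 22.67 tilt [-1.e-03 -1.e-04 -1.e+00]
```

Call:
drive_tool([
  [10, 0, 0.004, 0.1, 0, 0, 0],
  [10, 0, 0.004, 0.3, 0, 0, 0],
  [10, 0, 0.004, 0.5, 0, 0, 0],
  [10, 0, 0.004, 0.7, 0, 0, 0],
  [10, 0, 0.004, 0.88, 0, 0, 0],
  [10, 0, 0.004, 1, 0, 0, 0],
])

```text
time_s: 64.05
position: [0.5955, 0.0939, 0.1782]
tcp_rot: [[0.924, 0.382, -0.004], [0.382, -0.924, -0.0], [-0.004, -0.001, -1.0]]
force: [0.4, -0.2, -2.0]
opening: 0.3
grasp_force: 30.0
```

Call:
drive_tool([
  [10, 0, 0, 0.12, 0, 0, 0],
  [10, 0, 0, 0.25, 0, 0, 0],
  [10, 0, 0, 0.35, 0, 0, 0],
  [10, 0, 0, 0.4, 0, 0, 0],
  [10, 0, 0, 0.43, 0, 0, 0],
  [10, 0, 0, 0.437, 0, 0, 0],
  [10, 0, 0, 0.437, 0, 0, 0],
  [10, 0, 0, 0.437, 0, 0, 0],
])

```text
time_s: 64.85
position: [0.598, 0.0955, 0.129]
tcp_rot: [[0.923, 0.384, 0.001], [0.384, -0.923, -0.0], [0.001, 0.001, -1.0]]
force: [0.0, -0.1, -2.0]
opening: 0.306
grasp_force: 30.0
```

```bash
python3 -c "
from h import *
need(.5973,.0957,.126)"
```

```text
t 64.85 p [0.598  0.0955 0.129 ] open 26.6 grip 30.0 F [ 0.  -0.1 -2. ]
 need [-0.005 -0.004  0.025] yaw 22.57 tilt [ 1.4e-03 -1.0e-04 -1.0e+00]
```

Call:
drive_tool([
  [10, 0, 0, 0.006, 0, 0, 0],
  [10, 0, 0, 0.012, 0, 0, 0],
  [10, 0, 0, 0.017, 0, 0, 0],
  [10, 0, 0, 0.021, 0, 0, 0],
  [10, 0, 0, 0.024, 0, 0, 0],
  [10, 0, 0, 0.024, 0, 0, 0],
])

```text
time_s: 65.45
position: [0.5977, 0.0955, 0.1259]
tcp_rot: [[0.923, 0.384, 0.001], [0.384, -0.923, 0.0], [0.001, 0.0, -1.0]]
force: [-1.1, 0.2, 0.9]
opening: 0.304
grasp_force: 30.0
```

Call:
drive_tool([
  [60, 0, 0, 0, 0, 0, 0],
  [60, 0, 0, 0, 0, 0, 0],
  [60, 0, 0, 0, 0, 0, 0],
  [60, 0, 0, 0, 0, 0, 0],
])

```text
time_s: 65.85
position: [0.5976, 0.0954, 0.1255]
tcp_rot: [[0.923, 0.384, 0.0], [0.384, -0.923, -0.0], [0.0, 0.0, -1.0]]
force: [-0.7, 0.7, -0.1]
opening: 0.578
grasp_force: 0.0
```

Call:
drive_tool([
  [60, 0, 0, -0.1, 0, 0, 0],
  [60, 0, 0, -0.3, 0, 0, 0],
  [60, 0, 0, -0.55, 0, 0, 0],
  [60, 0, 0, -0.8, 0, 0, 0],
  [60, 0, 0, -0.95, 0, 0, 0],
  [60, 0, 0, -0.95, 0, 0, 0],
])

```text
time_s: 66.45
position: [0.5998, 0.0955, 0.2436]
tcp_rot: [[0.923, 0.384, 0.008], [0.384, -0.923, -0.0], [0.008, 0.003, -1.0]]
force: [0.9, 0.1, 0.2]
opening: 0.693
grasp_force: 0.0
```

Call:
drive_tool([
  [60, -0.18, 0.16, 0, 0, 0, 0],
  [60, -0.36, 0.33, 0, 0, 0, 0],
  [60, -0.55, 0.5, 0, 0, 0, 0],
  [60, -0.75, 0.68, 0, 0, 0, 0],
  [60, -0.93, 0.85, 0, 0, 0, 0],
])

```text
time_s: 66.95
position: [0.5321, -0.0424, 0.2385]
tcp_rot: [[0.923, 0.384, -0.002], [0.384, -0.923, 0.0], [-0.002, -0.001, -1.0]]
force: [0.1, 0.5, -0.3]
opening: 0.69
grasp_force: 0.0
```

Call:
drive_tool([
  [60, -0.18, 0.16, 0, 0, 0, 0],
  [60, -0.36, 0.33, 0, 0, 0, 0],
  [60, -0.55, 0.5, 0, 0, 0, 0],
  [60, -0.75, 0.68, 0, 0, 0, 0],
  [60, -0.93, 0.85, 0, 0, 0, 0],
])

```text
time_s: 67.45
position: [0.4683, -0.1793, 0.2386]
tcp_rot: [[0.924, 0.384, -0.002], [0.384, -0.924, 0.001], [-0.001, -0.002, -1.0]]
force: [-0.1, -0.6, 0.0]
opening: 0.687
grasp_force: 0.0
```

Call:
drive_tool([
  [60, -0.18, 0.16, 0, 0, 0, 0],
  [60, -0.36, 0.33, 0, 0, 0, 0],
  [60, -0.55, 0.5, 0, 0, 0, 0],
  [60, -0.75, 0.68, 0, 0, 0, 0],
  [60, -0.93, 0.85, 0, 0, 0, 0],
  [60, -0.93, 0.85, 0, 0, 0, 0],
  [60, -0.93, 0.85, 0, 0, 0, 0],
])

```text
time_s: 68.15
position: [0.405, -0.3154, 0.2386]
tcp_rot: [[0.924, 0.382, -0.001], [0.382, -0.924, 0.002], [-0.0, -0.002, -1.0]]
force: [-0.3, 0.2, -0.2]
opening: 0.691
grasp_force: 0.0
```

```bash
python3 -c "
from h import *
need(.5973,.0957,.126)
for n in('top','side'):
  c=cap(n);W=cloud(c);g=np.nan_to_num(W,nan=-9)
  cv2.imwrite(f'pics/{n}9.png',c['color'])
  for nm,(x,y),z in(('can',T['can'],.167),('sq',T['sq'],.162),('rb',T['rb'],.162),('tin',(.504,.311),.043)):
    q=W[(abs(g[...,2]-z)<.005)&(np.hypot(g[...,0]-x,g[...,1]-y)<(.035 if nm=='tin' else .018))]
    if len(q)>5: print(n,nm,len(q),q.mean(0).round(4),cv2.minEnclosingCircle(q[:,:2].astype(np.float32)))
"
```

```text
t 68.15 p [ 0.405  -0.3154  0.2386] open 60.1 grip 0.0 F [-0.3  0.2 -0.2]
 need [ 2.79  -2.552  0.944] yaw 22.46 tilt [-0.0011  0.002  -1.    ]
top can 45 [0.5565 0.026  0.1669] ((0.555837869644165, 0.026105647906661034), 0.006870374549180269)
top sq 169 [ 0.6297 -0.0169  0.1618] ((0.6301040649414062, -0.01692351885139942), 0.014522556215524673)
top rb 154 [0.5965 0.0942 0.1617] ((0.5972879528999329, 0.0940224677324295), 0.01360016968101263)
top tin 458 [0.505  0.3087 0.0428] ((0.5057224631309509, 0.30899834632873535), 0.026650110259652138)
```

View pics/top9.png

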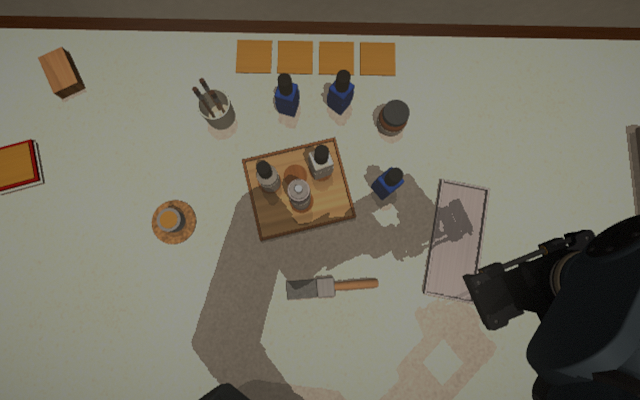

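View pics/side9.png

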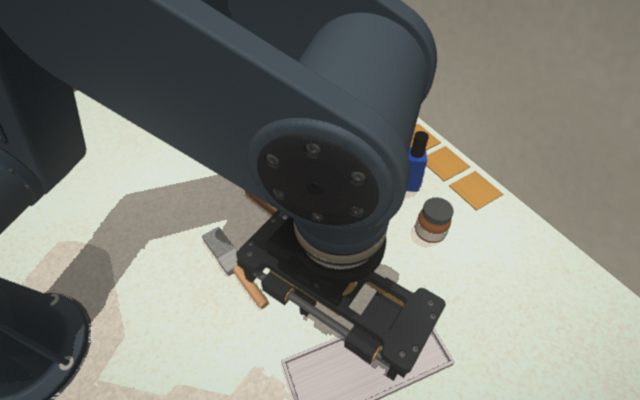

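The top view shows the containers back at (267,172), (320,160) and (298,190), all within about 1 mm of the original spots. The tin is centred on the mat at (170,220), the bystanders look untouched, and the arm is clear.

```bash
python3 -c "
from h import *
print(order.hand_in())"
```

```text
the job is handed in; nothing more can be done
None
```

I moved the three containers to the side tray, set the tin in the middle of the cork mat, put each container back upright about 1 mm from its original spot, and handed the job in at about 68 s; the hand-in gave no verdict.

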